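Run the wing nut onto a centrifuge rotor

ROBOT

A 6-joint arm with a two-finger parallel gripper is mounted at the origin on a cart in front of the work surface, level with it; the furniture and walls round the work are solid. World frame = base frame: x ahead of the robot, y to its left, z up, the work surface at z = 0. Lengths are in m, angles in rad, forces in N, time in s.
With the tool pointing down it reaches from about 0.3 to 0.875 m from the base axis. Payload 6.4 kg.
Tool frame: the origin (TCP) lies at the very end of the fingers, on their centre line; the grasp point (between the pads) lies 19 mm behind it; z points along the fingers, y is the direction in which the jaws open and shut (so a half turn about z gives the same grasp; the last joint's range is limited). The gripper opens to 85 mm and grips with 20 to 120 N. Pads are 22 mm wide; open, the fingers measure 114 mm over their backs; the gripper's body (76 mm by 85 mm) begins 54 mm behind the grasp point. The pads swing forward as they close: fully open they stand 13 mm farther back than shut.
Start: joints at [1.08, 0.181, 1.607, -0, 1.354, -0.206], TCP at [0.162, 0.552, 0.231] pointing down, gripper open.
Joint ranges: [-2.99, 2.99], [-0.89, 2.07], [0.3, 2.58], [-1.14, 4.28], [0, 2.63], [-3.12, 3.12]. Speed limits (rad/s): [2.57, 2.57, 3.01, 3.14, 3.14, 3.14].

INTERFACE

Orientations are given as a rotation vector (axis times angle).
In Python, from station import robot, grab_frame, camera_model gives the robot as it stands.
- The arm moves only by the tool play_rows, never from a script. Its argument "commands" is a list of rows, each a list of 7 numbers: the shift along the world's x, y, z in m, then the turn, a rotation vector about the world's x, y, z in rad, then the opening, from 0 (shut) to 1 (fully open). In form: [[tx, ty, tz, ax, ay, az, hand], ...]. A call has 1 to 8 rows; each row shifts and turns the commanded pose from where the row before left it; what a row does not reach is not made up. A row lasts 1/12 s, in which the tool goes at most 41.7 mm and 7.16 degrees, less where a joint would pass 70% of its speed; a pose out of reach is approached as far as the arm can. A call is refused whole if a number of a shift passes 0.0417 or a number of a turn 0.125, either way. A call with a gripper value outside its range is refused whole. The fingers move at their own pace and stop on an object; "squeeze" is the grip in N (left out, the last holds). Time passes only in rows, so rows that do not move let the fingers close. It gives the time, the measured TCP pose, the force and the opening at its end, in the units of the state.
- robot.state(): the state, without advancing time (a new reading comes with each control period).
- grab_frame(name): name is "side" or "top" or "wrist"; returns the picture (400x640x3 uint8, red, green, blue); there is no depth.
- camera_model(name): a dict with "intrinsics" (3x3 intrinsics, pixels), "distortion" ([k1, k2, p1, p2, k3] as OpenCV has them; the pictures are not rectified), "camera_from_world" (4x4, takes a point from world to camera coordinates); the wrist camera has in their place "hand_eye" (4x4, takes a point from camera to tool coordinates, whose origin is the TCP and whose axes are the flange's). Camera axes: x right, y down, z forward; pixel columns grow to the right and rows downward; lengths in m; the calibration is good to about 2 mm. A picture is of the moment at which its call begins: read the wrist's pose just before it. camera_model takes no time and is no camera call.
- robot.job_done(): hands the job in, once; it reports no verdict.
The state is a dict: "time_s": time; "joint_pos": joint angles; "joint_velocities": joint speeds; "effort": joint torques, N m; "eef_pos": TCP position; "ee_rot": TCP orientation; "ft_force": force on the tool from outside, world axes, zero at the start; "torque": the same for the moment, N m; "opening": opening from 0.0 (shut) to 1.0 (fully open).
Only numpy, scipy, OpenCV 4.12 (cv2) and the standard library are available. Lean on these libraries where they do the work, as an engineer would, in place of code of your own. Each camera call takes 0.05 s, during which the arm holds its last target.

TASK

Secure the centrifuge rotor with its loose wing nut: set the nut level over the threaded hub, bar handle up, and let go of it so that it sits on the thread. Then take the bar handle again and turn the nut backward (anticlockwise seen from above) until it drops into the thread start - unless it has already dropped in by itself - and run it on clockwise until its rim sits flush on the rotor's deck; leave it there released. Do not force it while it still sits on top of the thread.

Things in the scene. Friction and masses are not known exactly. Their poses are not given: they have to be found in the camera images.
- nut_center (a point): Centre of the loose wing nut (grey plastic, 114 mm high), on its axis, 57 mm above its underside; x runs along the bar handle, y across the bar, z up. The nut stands upright on the bench. It is an upright round cap 78 mm in diameter (84 mm at its flared rim) and 80 mm high, open underneath (bore 66 mm across, 74 mm deep), with the bar handle on top. Mass about 0.35 kg.
- nut_bar (a point): Centre of the nut's bar handle, 42 mm above nut_center, same axes. The bar is 112 mm long (x), 14 mm thick (y) and 30 mm high; its top is 15 mm above this point, the cap's top 19 mm below. To turn the nut, keep fingers about 20 mm apart round the bar without squeezing (some 15 degrees of play), so that the nut can sink as it turns; it turns easily and stays where left.
- wing_nut: The same nut; origin on its axis at its underside (rim). Inside, 33 mm above the rim, three lugs 120 degrees apart ride on the hub's thread. Set down on the thread at any angle it rests level, rim about 18 to 34 mm above the rotor's deck, or by chance drops straight in (rim 12 to 16 mm above the deck). Turned clockwise before it has dropped in, it only jams on a stop.
- rotor_seat (a point): The fixed rotor, a low grey disc 186 mm across with eight dark tube holes and a bare metal threaded hub in the middle. This point is on the hub's axis at the deck, 55 mm above the bench, where the nut's rim must sit at last (nut_center then 57 mm above this point). z up. From the dropped position about 100 to 150 degrees clockwise bring the nut down to it; up to 40 more tighten it.
- hub_top (a point): Centre of the hub's flat top, 70 mm above the deck. The hub is coned from 15 mm radius here to 24 mm radius 11 mm lower; the nut's bore goes over it with about 1 mm play on the radius. Coarse right-handed three-start thread, 39 mm a turn, 64 mm across. A freely resting nut drops 10 to 14 mm into the thread start within 105 degrees anticlockwise (from above); 5 to 20 degrees on it meets a stop.
- rotor: The same rotor; origin on its axis at the bench, 55 mm below rotor_seat. It is fixed to the bench and does not turn.
Things that resemble listed ones, but are neither listed nor needed, are in the scene too. Of the things that look like the wing_nut, take the one that is farthest to the robot's right at the start.

How it is judged:
By the outcome, as a careful person would: the job done as asked, in the order asked, and still so for the second after the job is handed in, with the robot touching nothing.
It also fails if it takes over 72 s, if anything falls off the work surface, if the arm or the gripper's body presses on something with over 40 N, if the wrist force passes 120 N, or if a joint passes its speed limit or range.

## Working session

There is one attempt and no reset: what is moved stays moved. The work goes in short steps, Python scripts to look and compute and a tool call to move; the robot and the scene stay as the last step left them, time stands still between calls to the robot, and variables do not carry over. Pictures are saved under pics/ and viewed, and the job is handed in when it is done.

Besides the shell and the picture viewer there is one more tool, called after "Call:" as name(argument=value, ...) on one line, values as JSON. play_rows: Moves the arm, as the interface text tells. Its arguments: {"type":"object","properties":{"commands":{"type":"array","items":{"type":"array","items":{"type":"number"}}},"squeeze":{"type":"number"}},"required":["commands"]}

```bash
ls; mkdir -p pics
python3 - <<'E'
from station import robot, grab_frame, camera_model
import cv2
for n in ["top","side"]:
    im=grab_frame(n); cv2.imwrite(f"pics/{n}0.png",im[:,:,::-1])
    m=camera_model(n); print(n,m)
print(camera_model("wrist"))
print(robot.state())
E
```

```text
pics
top {'intrinsics': array([[515.72649657,   0.        , 314.28242797],
       [  0.        , 515.72649657, 203.76065802],
       [  0.        ,   0.        ,   1.        ]]), 'distortion': array([-0.07388907,  0.        ,  0.        ,  0.        ,  0.        ]), 'camera_from_world': array([[ 0.0232715 , -0.99962973, -0.01410092,  0.42542846],
       [-0.99289048, -0.02146305, -0.11708049,  0.50411525],
       [ 0.11673449,  0.01672531, -0.99302232,  1.34879966],
       [ 0.        ,  0.        ,  0.        ,  1.        ]])}
side {'intrinsics': array([[365.20955202,   0.        , 321.03341399],
       [  0.        , 365.20955202, 196.97714013],
       [  0.        ,   0.        ,   1.        ]]), 'distortion': array([-0.05168263,  0.        ,  0.        ,  0.        ,  0.        ]), 'camera_from_world': array([[ 0.98659695, -0.16165819,  0.02220551, -0.42953375],
       [-0.07153295, -0.55078984, -0.83157296,  0.35925202],
       [ 0.14666115,  0.81883893, -0.55497146,  0.61886588],
       [ 0.        ,  0.        ,  0.        ,  1.        ]])}
{'intrinsics': array([[333.92708151,
[... 563 characters left out ...]
0000e+00]])}
{'time_s': 0.1, 'joint_pos': array([ 1.07969753e+00,  1.81475663e-01,  1.60790387e+00,  2.51527831e-05,
        1.35382129e+00, -2.06314283e-01]), 'joint_velocities': array([ 6.41316479e-04, -2.08295926e-03, -1.85785617e-03, -2.00204004e-03,
        2.07874606e-05, -7.25334176e-04]), 'effort': array([ 1.44899286e-04, -4.45872831e+01, -3.52241635e+01, -2.33307792e-04,
        4.06094347e-03, -1.76084427e-05]), 'eef_pos': array([0.16128915, 0.55139473, 0.23047124]), 'ee_rot': array([-4.45755403e-01, -3.10922880e+00,  2.36047077e-03]), 'ft_force': array([ 0.56775229, -0.95126043, -0.45795329]), 'torque': array([-0.02815404, -0.0305836 , -0.0188874 ]), 'opening': 1.0008691249218484}
```

View pics/top0.png

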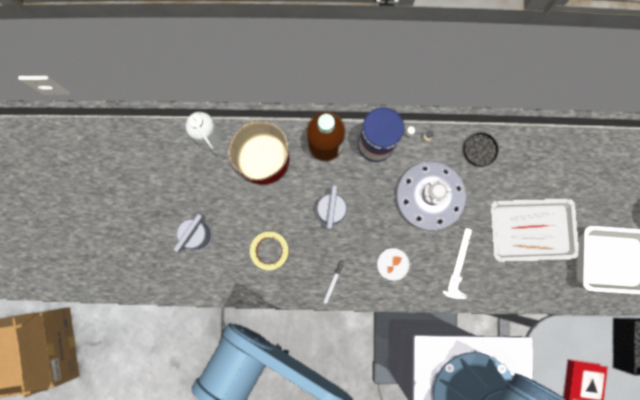

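View pics/side0.png

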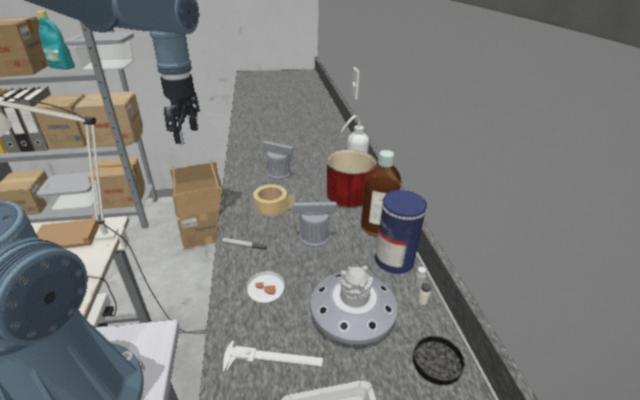

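The top view shows two wing-nut look-alikes, at (332,208) and (191,234), and the rotor at (432,195). Image right is the robot's right (−y), so I take the one at (332,208). Next, close crops.

```bash
cat > h.py <<'E'
import numpy as np, cv2
from station import robot, grab_frame, camera_model
def crop(src,dst,x0,y0,w,h,s):
    im=cv2.imread(src)[y0:y0+h,x0:x0+w]; im=cv2.resize(im,None,fx=s,fy=s,interpolation=cv2.INTER_CUBIC)
    for i in range(0,w,10):
        cv2.line(im,(i*s,0),(i*s,4 if (x0+i)%50 else 12),(0,0,255),1)
        if (x0+i)%20==0: cv2.putText(im,str(x0+i),(i*s,20),0,.35,(0,0,255),1)
    for j in range(0,h,10):
        cv2.line(im,(0,j*s),(5,j*s),(0,0,255),1)
        if (y0+j)%20==0: cv2.putText(im,str(y0+j),(6,j*s+4),0,.35,(0,0,255),1)
    cv2.imwrite(dst,im)
def cam(n,st=None):
    m=camera_model(n); K=m["intrinsics"];D=np.array(m["distortion"])
    if n=="wrist":
        T=np.eye(4);T[:3,:3]=cv2.Rodrigues(np.array(st["ee_rot"]))[0];T[:3,3]=st["eef_pos"]
        W=np.linalg.inv(T@m["hand_eye"])
    else: W=m["camera_from_world"]
    return K,D,W
def ray(n,uv,z,st=None):
    K,D,W=cam(n,st)
    p=cv2.undistortPoints(np.array([[uv]],float),K,D)[0,0]
    R=W[:3,:3];o=-R.T@W[:3,3];d=R.T@np.array([p[0],p[1],1]);return o+d*(z-o[2])/d[2]
def proj(n,P,st=None):
    K,D,W=cam(n,st)
    return cv2.projectPoints(np.atleast_2d(np.array(P,float)),cv2.Rodrigues(W[:3,:3])[0],W[:3,3],K,D)[0][:,0]
E
python3 - <<'E'
from h import *
crop("pics/top0.png","pics/t1.png",300,170,70,70,8)
crop("pics/top0.png","pics/t2.png",385,150,95,90,7)
crop("pics/side0.png","pics/s1.png",280,185,130,170,4)
E
```

```text
(no output)
```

View pics/t1.png

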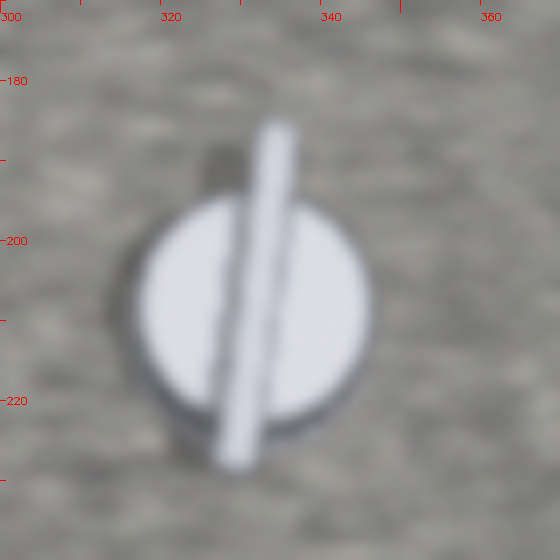

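View pics/t2.png

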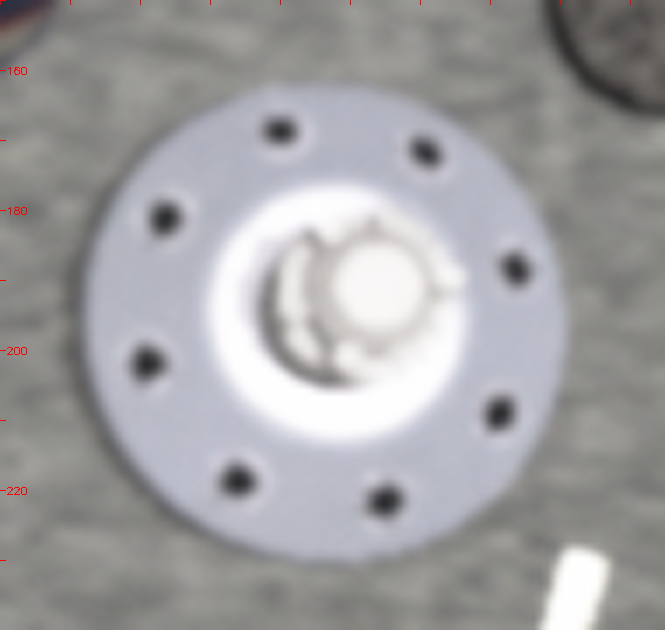

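View pics/s1.png

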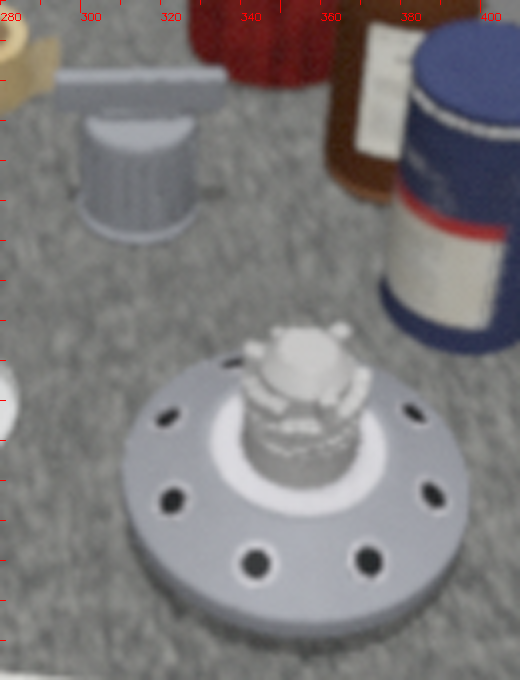

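Run:
```python
from h import *
a=ray("top",(334.4,185.3),.114);b=ray("top",(329.2,228.3),.114)
print("bar ends",a,b,"mid",(a+b)/2,"len",np.linalg.norm(a-b),"yaw",np.degrees(np.arctan2(*(a-b)[1::-1])))
print("cap",ray("top",(331.7,208.7),.080))
a=ray("side",(294.5,203.5),.114);b=ray("side",(336.5,202.5),.114);print("side bar",a,b,np.linalg.norm(a-b))
h=[(425,168.7),(445.9,171.7),(458.7,188.6),(456.4,209),(440.1,221.6),(419,218.7),(406,201.9),(408.6,181.3)]
P=np.array([ray("top",p,.055) for p in h]);print(P.mean(0),np.linalg.norm(P-P.mean(0),axis=1))
print("hubtop",ray("top",(439.1,191),.125))
hs=[(321.8,289.3),(323,310.2),(344,326),(372.2,325.5),(388.3,308.8),(383.2,288.2)]
P=np.array([ray("side",p,.055) for p in hs]);print("side holes",P.round(4).tolist())
c=cv2.minEnclosingCircle(P[:,:2].astype(np.float32));print(c)
print("hub side",ray("side",(357,275),.125))
s=robot.state();print(cv2.Rodrigues(s["ee_rot"])[0])
```

```text
bar ends [0.53297996 0.38547954 0.114     ] [0.42379609 0.39645874 0.114     ] mid [0.47838803 0.39096914 0.114     ] len 0.10973450084814013 yaw -5.742187130719659
cap [0.47700301 0.39057042 0.08      ]
side bar [0.4280488  0.39401809 0.114     ] [0.53652983 0.38439306 0.114     ] 0.10890717785414801
[0.52159532 0.12451388 0.055     ] [0.07308644 0.0731141  0.07237706 0.07254148 0.07257943 0.07276561
 0.07285823 0.07263077]
hubtop [0.52256256 0.12283158 0.125     ]
side holes [[0.4605, 0.1506, 0.055], [0.4538, 0.0955, 0.055], [0.4878, 0.0522, 0.055], [0.5424, 0.0451, 0.055], [0.5861, 0.0794, 0.055], [0.5923, 0.1344, 0.055]]
((0.5230823159217834, 0.11463764309883118), 0.07230228185653687)
hub side [0.523573  0.1152095 0.125    ]
[[-9.59720550e-01  2.80955259e-01 -7.80067135e-04]
 [ 2.80956119e-01  9.59719584e-01 -1.40652864e-03]
 [ 3.53474090e-04 -1.56903907e-03 -9.99998707e-01]]
```

Both nuts and the rotor check out in size, but the two fixed cameras disagree by about 9 mm in y at the rotor. I'll check both items with the wrist camera on the way.

Call:
play_rows(commands=[[0.036,-0.018,0.003,0,0,0.023,1],[0.036,-0.018,0.003,0,0,0.023,1],[0.036,-0.018,0.003,0,0,0.023,1],[0.036,-0.018,0.003,0,0,0.023,1],[0.036,-0.018,0.003,0,0,0.023,1],[0.036,-0.018,0.003,0,0,0.023,1],[0.036,-0.018,0.003,0,0,0.023,1],[0.036,-0.018,0.003,0,0,0.023,1]])

```text
time_s: 0.77
eef_pos: [0.4509, 0.4065, 0.255]
ee_rot: [-0.157, -3.137, 0.001]
ft_force: [0.8, 1.3, -0.8]
opening: 1.002
```

Call:
play_rows(commands=[[0.03,-0.016,0,0,0,0,1],[0,0,0,0,0,0,1],[0,0,0,0,0,0,1]])

```text
time_s: 1.02
eef_pos: [0.4808, 0.3904, 0.2544]
ee_rot: [-0.164, -3.136, 0.001]
ft_force: [-0.1, 0.5, 0.5]
opening: 1.0
```

```bash
cat >> h.py <<'E'
def wshot(name):
    import json
    st=robot.state(); im=grab_frame("wrist"); cv2.imwrite(f"pics/{name}.png",im[:,:,::-1])
    st={k:np.array(v).tolist() for k,v in st.items()}; json.dump(st,open(f"pics/{name}.json","w"))
    print({k:np.round(st[k],4).tolist() for k in ["time_s","joint_pos","eef_pos","ee_rot","ft_force","torque","opening"]}); return st
def ld(name):
    import json
    return {k:np.array(v) for k,v in json.load(open(f"pics/{name}.json")).items()}
E
python3 -c "
from h import *
wshot('w1')"
```

```text
{'time_s': 1.0167, 'joint_pos': [0.4906, 0.2613, 1.4636, 0.0002, 1.4183, -0.9758], 'eef_pos': [0.4808, 0.3904, 0.2544], 'ee_rot': [-0.1639, -3.1359, 0.0011], 'ft_force': [-0.0653, 0.5134, 0.5116], 'torque': [-0.0029, -0.0042, -0.0218], 'opening': 0.9998}
```

View pics/w1.png

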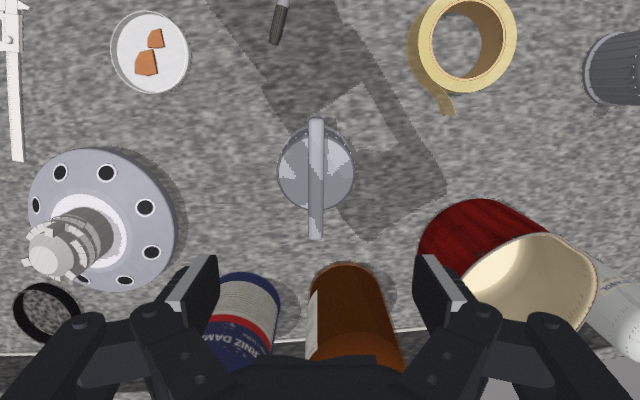

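Wrist view: the nut is upright with its bar top running from (316,118) to (316,240), and the rotor is at left around (100,220). I'll measure both from this picture.

Run:
```python
from h import *
st=ld("w1")
crop("pics/w1.png","pics/w1a.png",260,100,120,150,4)
crop("pics/w1.png","pics/w1b.png",10,140,180,160,4)
```

```text
(no output)
```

View pics/w1a.png

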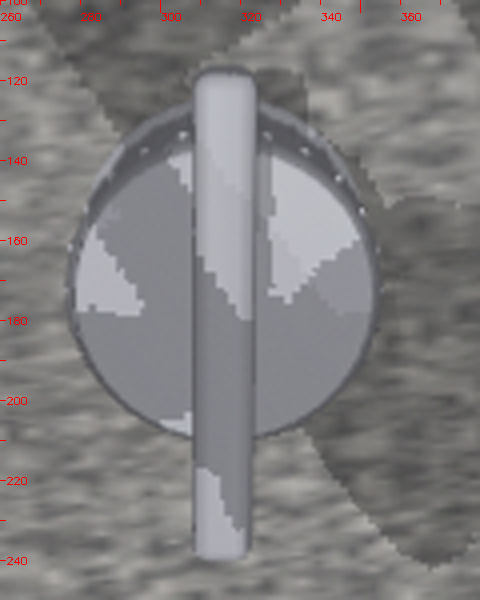

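View pics/w1b.png

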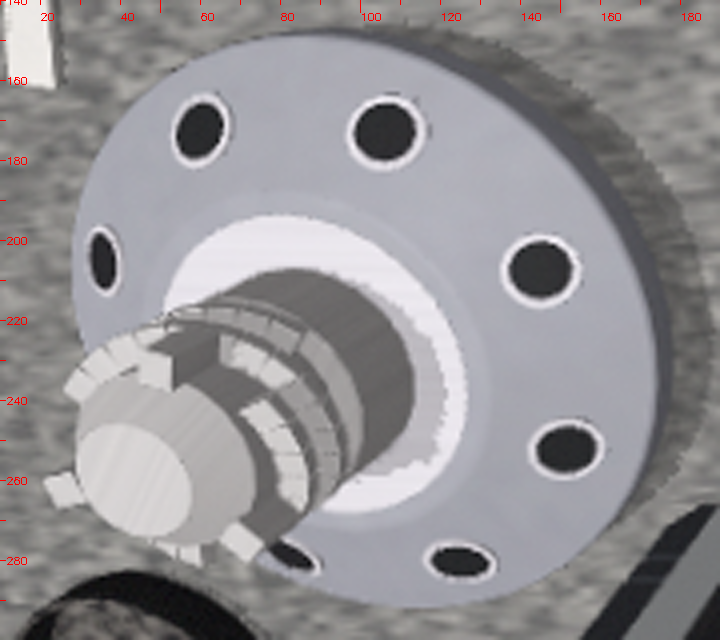

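Run:
```python
from h import *
from scipy.optimize import least_squares
st=ld("w1")
a=ray("wrist",(316.3,117),.114,st);b=ray("wrist",(315.5,239.5),.114,st)
print(a,b,(a+b)/2,np.linalg.norm(a-b),np.degrees(np.arctan2(*(b-a)[1::-1])))
c=ray("wrist",(316,173.5),.08,st);print("cap",c)
l=ray("wrist",(279,170),.08,st);r=ray("wrist",(353.5,170),.08,st);print("cap mid",(l+r)/2,np.linalg.norm(l-r))
h=[(59.5,172.5),(106.2,172.8),(145,207),(151.7,252),(125,280),(35.8,205)]
P=np.array([ray("wrist",p,.055,st)[:2] for p in h])
f=least_squares(lambda q:np.linalg.norm(P-q[:2],axis=1)-q[2],[.52,.12,.0725]);print(f.x,f.fun)
print("hub",ray("wrist",(43.3,260.3),.125,st))
```

```text
[0.4244575  0.39723213 0.114     ] [0.53402732 0.3852574  0.114     ] [0.47924241 0.39124477 0.114     ] 0.11022222734329376 -6.237019425346157
cap [0.47993938 0.39133705 0.08      ]
cap mid [0.47648959 0.39193867 0.08      ] 0.07217880465670944
[0.52278461 0.13186283 0.07082374] [ 5.83077541e-05 -7.54895930e-05 -4.06188968e-05  1.40615153e-04
 -8.99119047e-05  7.09748929e-06]
hub [0.52614939 0.12455758 0.125     ]
```

Nut: all three views agree on (0.479, 0.391) with yaw −6°. The rotor views still disagree at the assumed heights, so I'll look from directly above it.

Call:
play_rows(commands=[[0.006,-0.038,0.005,0,0,0,1],[0.006,-0.038,0.005,0,0,0,1],[0.006,-0.038,0.005,0,0,0,1],[0.006,-0.038,0.005,0,0,0,1],[0.006,-0.038,0.005,0,0,0,1],[0.006,-0.038,0.005,0,0,0,1],[0.006,-0.038,0.005,0,0,0,1],[0,0,0,0,0,0,1]])

```text
time_s: 1.73
eef_pos: [0.5221, 0.1215, 0.2913]
ee_rot: [0.164, 3.135, -0.004]
ft_force: [0.9, -0.3, 0.2]
opening: 0.996
```

Call:
play_rows(commands=[[0,0,0,0,0,0,1],[0,0,0,0,0,0,1]])

```text
time_s: 1.9
eef_pos: [0.5208, 0.1272, 0.2901]
ee_rot: [-0.157, -3.137, -0.001]
ft_force: [-0.6, 1.0, -0.7]
opening: 1.002
```

```bash
python3 -c "
from h import *
wshot('w2')
crop('pics/w2.png','pics/w2a.png',200,40,230,230,3)"
```

```text
{'time_s': 1.9, 'joint_pos': [0.0175, 0.0484, 1.6336, 0.0008, 1.46, -1.4535], 'eef_pos': [0.5208, 0.1272, 0.2901], 'ee_rot': [-0.1569, -3.1372, -0.0012], 'ft_force': [-0.5988, 0.9501, -0.6768], 'torque': [0.0139, 0.0261, -0.0768], 'opening': 1.0016}
```

View pics/w2.png

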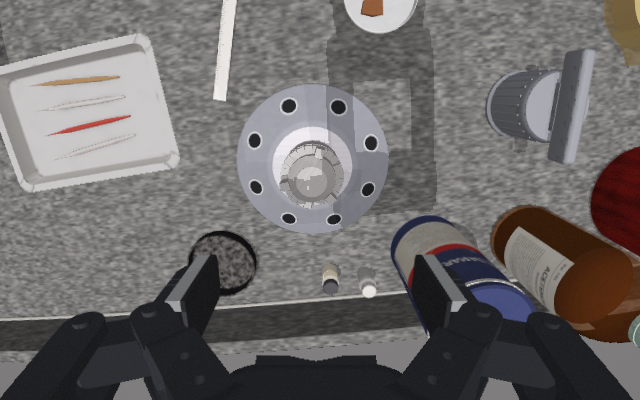

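View pics/w2a.png

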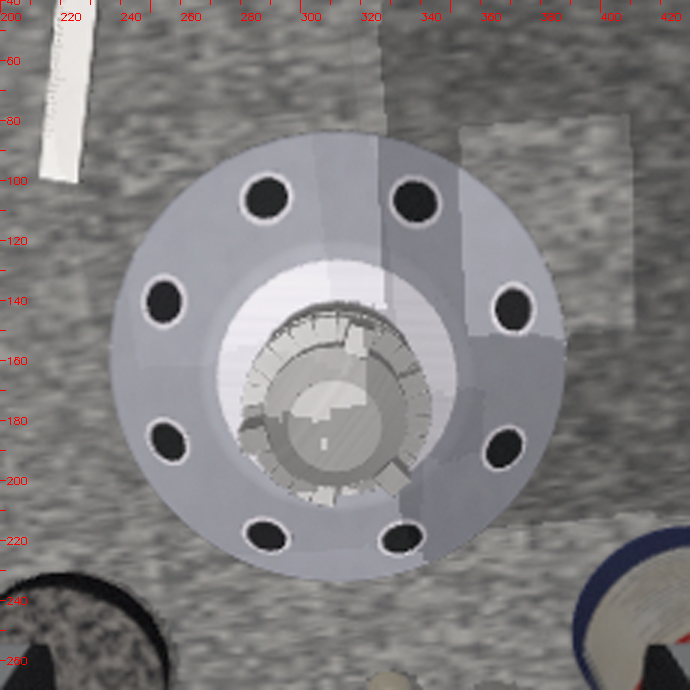

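Run:
```python
from h import *
from scipy.optimize import least_squares
s1,s2=ld("w1"),ld("w2")
H={"top":([(425,168.7),(445.9,171.7),(458.7,188.6),(456.4,209),(440.1,221.6),(419,218.7),(406,201.9),(408.6,181.3)],None),
"side":([(322,289.3),(323,310.2),(344,325.8),(372.2,325.4),(388.3,308.8),(383.2,287.9)],None),
"w1":([(59.5,172.5),(106.2,172.8),(145,207),(151.7,252),(125,280),(35.8,205)],s1),
"w2":([(288.7,106),(338.3,107.3),(371,142.5),(367.7,189),(333.7,219.3),(288.7,218.7),(255.7,187),(254.7,140.3)],s2)}
T={"top":(439.1,191),"side":(357,275),"w1":(43.3,260.3),"w2":(311.7,182)}
nm=lambda n:"wrist" if n[0]=="w" else n
def fit(P):
    f=least_squares(lambda q:np.linalg.norm(P-q[:2],axis=1)-q[2],[.52,.12,.0725]);return f.x
for n,(h,s) in H.items():
    for z in (.045,.050,.055):
        print(n,z,fit(np.array([ray(nm(n),p,z,s)[:2] for p in h])).round(4))
    print(n,"hub",[ray(nm(n),T[n],z,s)[:2].round(4).tolist() for z in (.115,.12,.125)])
```

```text
top 0.045 [0.5232 0.1225 0.0733]
top 0.05 [0.5225 0.1236 0.073 ]
top 0.055 [0.5218 0.1246 0.0727]
top hub [[0.524, 0.1206], [0.5233, 0.1217], [0.5226, 0.1228]]
side 0.045 [0.5262 0.1232 0.0733]
side 0.05 [0.5248 0.1191 0.0727]
side 0.055 [0.5234 0.1149 0.0721]
side hub [[0.5267, 0.1246], [0.5251, 0.1199], [0.5236, 0.1152]]
w1 0.045 [0.5262 0.1241 0.0729]
w1 0.05 [0.5245 0.128  0.0719]
w1 0.055 [0.5228 0.1319 0.0708]
w1 hub [[0.5305, 0.1145], [0.5283, 0.1195], [0.5261, 0.1246]]
w2 0.045 [0.5262 0.1235 0.073 ]
w2 0.05 [0.5252 0.1237 0.0721]
w2 0.055 [0.5242 0.1238 0.0712]
w2 hub [[0.5284, 0.1233], [0.5271, 0.1235], [0.5258, 0.1237]]
```

The holes lie on a slightly lower cone (z≈0.046), and that makes all views consistent: hub at about (0.526, 0.124). The arm was still swinging in that shot, so I'll take a closer settled one.

Call:
play_rows(commands=[[0.003,0,-0.025,0,0,0,1],[0,0,-0.025,0,0,0,1],[0,0,-0.01,0,0,0,1],[0,0,0,0,0,0,1],[0,0,0,0,0,0,1],[0,0,0,0,0,0,1]])

```text
time_s: 2.45
eef_pos: [0.5251, 0.1266, 0.2316]
ee_rot: [0.156, 3.136, 0.0]
ft_force: [-0.1, 0.2, -0.6]
opening: 1.005
```

```bash
python3 -c "
from h import *
wshot('w3')
crop('pics/w3.png','pics/w3a.png',210,40,210,220,3)"
```

```text
{'time_s': 2.45, 'joint_pos': [0.0167, 0.1016, 1.6956, 0.0, 1.3426, -1.4545], 'eef_pos': [0.5251, 0.1266, 0.2316], 'ee_rot': [0.1564, 3.136, 0.0002], 'ft_force': [-0.1026, 0.1661, -0.6037], 'torque': [-0.0071, 0.0238, -0.022], 'opening': 1.0051}
```

View pics/w3a.png

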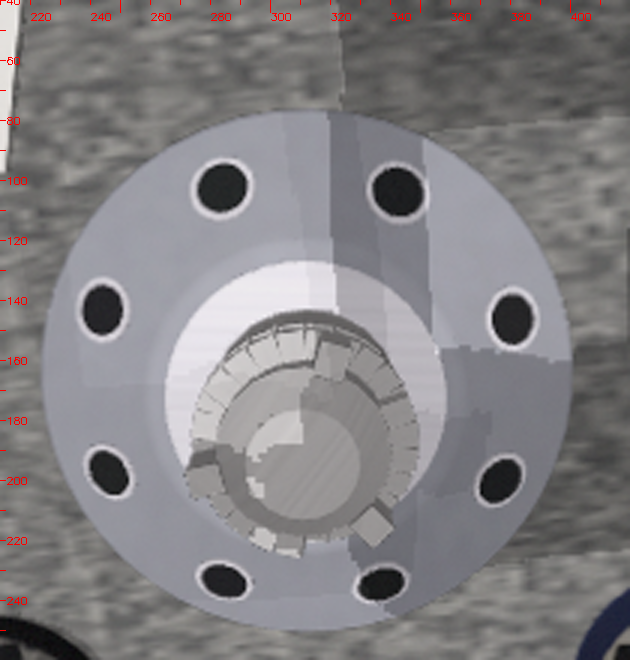

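Run:
```python
from h import *
from scipy.optimize import least_squares
s=ld("w3")
h=[(222,187),(399,191),(512,319),(499,480),(381,583),(225,581),(110,472),(103,309)]
for z in (.043,.046,.05):
    P=np.array([ray("wrist",(210+a/3,40+b/3),z,s)[:2] for a,b in h])
    f=least_squares(lambda q:np.linalg.norm(P-q[:2],axis=1)-q[2],[.52,.12,.0725]);print(z,f.x.round(4),f.fun.round(4))
print(ray("wrist",(310.8,195.3),.125,s))
c=[ray("wrist",(210+a/3,40+b/3),.125,s) for a,b in [(245,466),(360,466),(302.5,409),(302.5,521)]]
print((c[0]+c[1])/2,(c[2]+c[3])/2,np.linalg.norm(c[0]-c[1]),np.linalg.norm(c[2]-c[3]))
```

```text
0.043 [0.5263 0.1235 0.0734] [ 0.0001  0.0002 -0.0002 -0.0002  0.0001  0.0003 -0.0003 -0.0001]
0.046 [0.5256 0.1236 0.0727] [ 0.0001  0.0002 -0.0002 -0.0002  0.0001  0.0003 -0.0003 -0.0001]
0.05 [0.5247 0.1237 0.0718] [ 0.0001  0.0002 -0.0002 -0.0002  0.0001  0.0003 -0.0003 -0.0001]
[0.52597009 0.12328994 0.125     ]
[0.52599928 0.1233119  0.125     ] [0.52598874 0.12331331 0.125     ] 0.02983573689161305 0.03036003931376612
```

Hub from the settled view: (0.526, 0.1234), with its diameter measuring 30 mm as specified. Back to the nut for the same close view.

Call:
play_rows(commands=[[-0.0066,0.038,0,0,0,0,1],[-0.0066,0.038,0,0,0,0,1],[-0.0066,0.038,0,0,0,0,1],[-0.0066,0.038,0,0,0,0,1],[-0.0066,0.038,0,0,0,0,1],[-0.0066,0.038,-0.005,0,0,0,1],[-0.0066,0.036,-0.005,0,0,0,1],[0,0,0,0,0,0,1]])

```text
time_s: 3.17
eef_pos: [0.4764, 0.3958, 0.2209]
ee_rot: [0.15, 3.138, 0.005]
ft_force: [0.1, -1.7, -0.7]
opening: 1.0
```

Call:
play_rows(commands=[[0,0,0,0,0,0,1],[0,0,0,0,0,0,1],[0,0,0,0,0,0,1],[0,0,0,0,0,0,1]])

```text
time_s: 3.5
eef_pos: [0.4792, 0.3888, 0.221]
ee_rot: [0.161, 3.137, 0.001]
ft_force: [-0.1, -0.3, 0.2]
opening: 1.0
```

```bash
python3 -c "
from h import *
wshot('w4')
crop('pics/w4.png','pics/w4a.png',250,90,130,190,3)"
```

```text
{'time_s': 3.5, 'joint_pos': [0.4897, 0.2809, 1.5074, -0.0002, 1.3523, -0.9785], 'eef_pos': [0.4792, 0.3888, 0.221], 'ee_rot': [0.161, 3.1365, 0.0005], 'ft_force': [-0.1425, -0.3058, 0.2332], 'torque': [0.0308, -0.024, 0.03], 'opening': 1.0}
```

View pics/w4a.png

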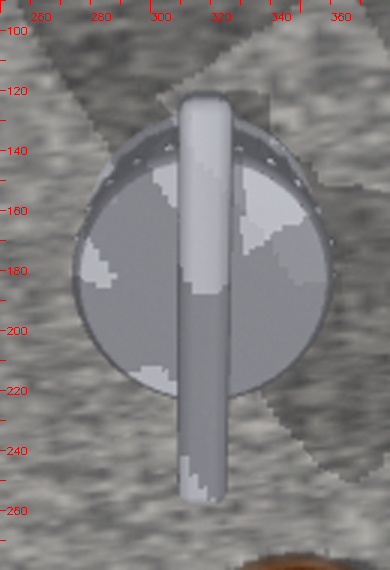

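Run:
```python
from h import *
from scipy.optimize import least_squares
s=ld("w4")
g=lambda a,b,z:ray("wrist",(250+a/3,90+b/3),z,s)
a=g(205,96,.114);b=g(203,501,.114);print(a,b,(a+b)/2,np.linalg.norm(a-b),np.degrees(np.arctan2(*(b-a)[1::-1])))
# cap top circle points
P=np.array([g(*p,.08)[:2] for p in [(75,285),(331,285),(230,397),(100,352),(305,350),(175,396)]])
f=least_squares(lambda q:np.linalg.norm(P-q[:2],axis=1)-.039,[.48,.39]);print(f.x,f.fun.round(4))
f=least_squares(lambda q:np.linalg.norm(P-q[:2],axis=1)-q[2],[.48,.39,.039]);print(f.x,f.fun.round(4))
```

```text
[0.42479025 0.39688072 0.114     ] [0.53370617 0.38556116 0.114     ] [0.47924821 0.39122094 0.114     ] 0.10950255740710353 -5.9334136578817676
[0.47805086 0.39125405] [-0.0015 -0.0012  0.0004 -0.     -0.0004  0.0001]
[0.47984784 0.39107552 0.0375735 ] [-0.0002  0.0001  0.0001  0.0003 -0.0001 -0.0002]
```

Nut at (0.4793, 0.3912), yaw −5.9°, which matches the tool. Descending to grasp the bar.

Call:
play_rows(commands=[[0,0.0012,-0.03,0,0,0,1],[0,0.0012,-0.035,0,0,0,1],[0,0,-0.035,0,0,0,0.6],[0,0,-0.022,0,0,0,0.5],[0,0,-0.01,0,0,0,0.4],[0,0,0,0,0,0,0.35],[0,0,0,0,0,0,0.35],[0,0,0,0,0,0,0.35]])

```text
time_s: 4.22
eef_pos: [0.48, 0.3928, 0.0906]
ee_rot: [0.159, 3.134, 0.003]
ft_force: [-0.2, 0.5, 0.5]
opening: 0.351
```

Call:
play_rows(commands=[[0,0,0,0,0,0,0],[0,0,0,0,0,0,0],[0,0,0,0,0,0,0],[0,0,0,0,0,0,0],[0,0,0,0,0,0,0]], squeeze=40)

```text
time_s: 4.63
eef_pos: [0.4798, 0.393, 0.0904]
ee_rot: [0.158, 3.134, 0.003]
ft_force: [1.0, -0.9, 7.1]
opening: 0.156
```

```bash
python3 -c "
from h import *
wshot('w5')"
```

```text
{'time_s': 4.6333, 'joint_pos': [0.4952, 0.4301, 1.5944, -0.0002, 1.1132, -0.9748], 'eef_pos': [0.4798, 0.393, 0.0904], 'ee_rot': [0.1579, 3.1343, 0.0029], 'ft_force': [0.9889, -0.9497, 7.0763], 'torque': [-0.0932, 0.099, 0.0533], 'opening': 0.1563}
```

View pics/w5.png

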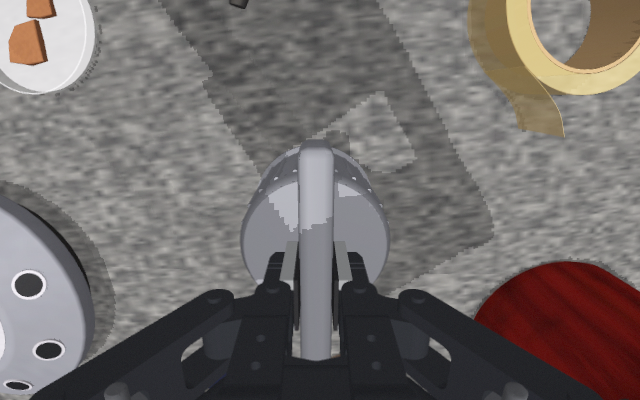

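Run:
```python
from h import *
s=ld("w5")
crop("pics/w5.png","pics/w5a.png",230,130,170,230,3)
R=cv2.Rodrigues(s["ee_rot"])[0]
for p in [(316,148),(316,250),(315.8,358)]:
    w=ray("wrist",p,.114,s); print(w, R.T@(w-s["eef_pos"]))
```

```text
[0.42405856 0.398935   0.114     ] [ 0.05596554  0.00039716 -0.02377071]
[0.46379768 0.39500115 0.114     ] [ 0.01603247  0.00047801 -0.02364161]
[0.5168068  0.38966693 0.114     ] [-0.03724407  0.00049954 -0.02346954]
```

View pics/w5a.png

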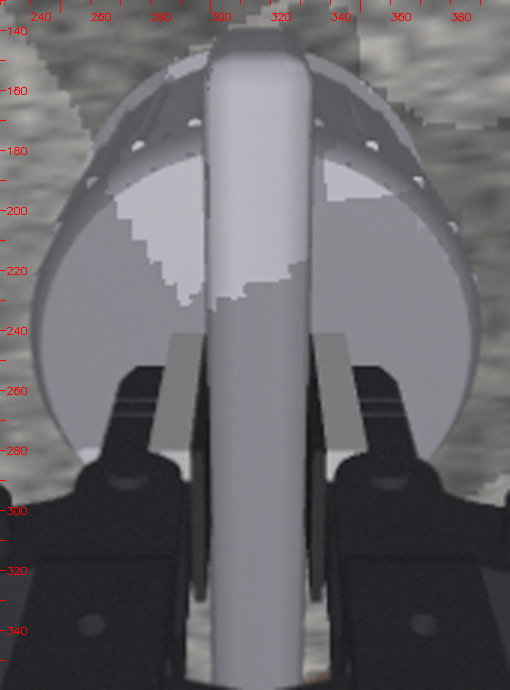

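The bar is centred in the jaws (tool-y offset 0.5 mm, tool-x about 0), which also gives the camera bias. Lift and carry it over the hub, keeping the yaw.

Call:
play_rows(commands=[[0,0,0.01,0,0,0,0],[0,0,0.025,0,0,0,0],[0,0,0.035,0,0,0,0],[0,0,0.035,0,0,0,0],[0,0,0.035,0,0,0,0],[0,0,0.018,0,0,0,0],[0.004,-0.02,0,0,0,0,0],[0.005,-0.03,0,0,0,0,0]], squeeze=60)

```text
time_s: 5.35
eef_pos: [0.487, 0.3441, 0.2484]
ee_rot: [0.153, 3.135, 0.004]
ft_force: [0.8, -0.4, -4.6]
opening: 0.146
```

Call:
play_rows(commands=[[0.006,-0.035,0,0,0,0,0],[0.006,-0.035,0,0,0,0,0],[0.006,-0.035,0,0,0,0,0],[0.006,-0.035,0,0,0,0,0],[0.006,-0.035,0,0,0,0,0],[0.005,-0.025,0,0,0,0,0],[0.002,-0.012,0,0,0,0,0],[0,0,0,0,0,0,0]])

```text
time_s: 6.02
eef_pos: [0.5242, 0.1278, 0.2461]
ee_rot: [-0.163, -3.136, 0.001]
ft_force: [-1.7, 0.6, -3.9]
opening: 0.154
```

Call:
play_rows(commands=[[0,0,0,0,0,0,0],[0,0,0,0,0,0,0],[0,0,0,0,0,0,0]])

```text
time_s: 6.27
eef_pos: [0.5239, 0.1316, 0.2462]
ee_rot: [-0.156, -3.137, -0.001]
ft_force: [-0.4, 0.8, -4.0]
opening: 0.156
```

```bash
python3 -c "
from h import *
wshot('w6')
cv2.imwrite('pics/side6.png',grab_frame('side')[:,:,::-1])
crop('pics/side6.png','pics/side6a.png',270,160,170,190,4)"
```

```text
{'time_s': 6.2667, 'joint_pos': [0.0259, 0.0903, 1.6779, 0.0005, 1.3739, -1.4458], 'eef_pos': [0.5239, 0.1316, 0.2462], 'ee_rot': [-0.1558, -3.1371, -0.0007], 'ft_force': [-0.4051, 0.8114, -3.9587], 'torque': [0.0027, 0.0271, -0.0223], 'opening': 0.1559}
```

View pics/w6.png

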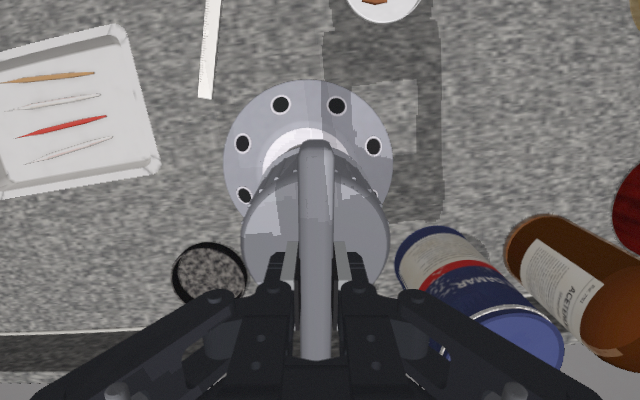

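View pics/side6a.png

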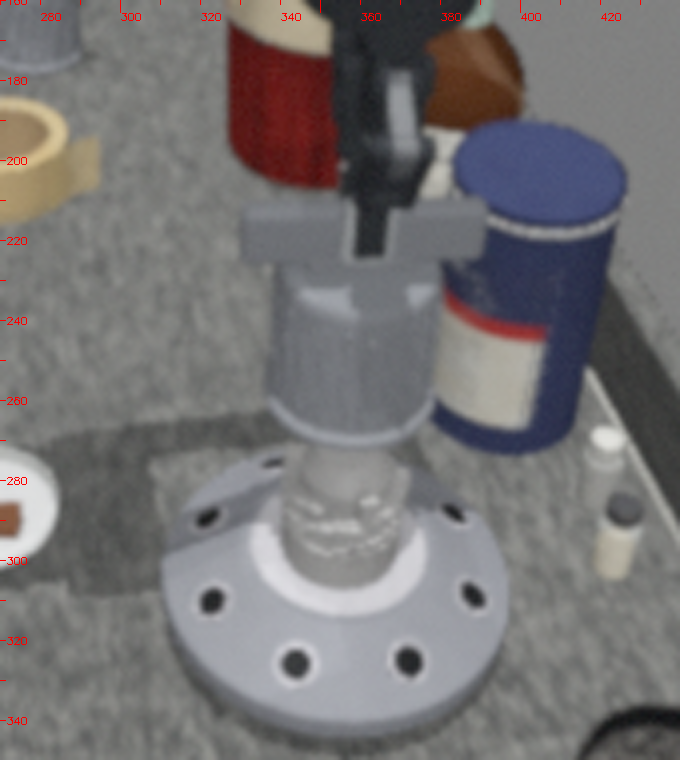

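Call:
play_rows(commands=[[0.0026,-0.0086,0,0,0,0,0],[0,0,-0.01,0,0,0,0],[0,0,-0.01,0,0,0,0],[0,0,0,0,0,0,0],[0,0,0,0,0,0,0],[0,0,0,0,0,0,0],[0,0,0,0,0,0,0],[0,0,0,0,0,0,0]])

```text
time_s: 7.03
eef_pos: [0.5272, 0.1217, 0.2267]
ee_rot: [0.158, 3.137, 0.0]
ft_force: [0.7, 0.2, -4.4]
opening: 0.147
```

```bash
python3 -c "
from h import *
print(robot.state()['eef_pos'],robot.state()['ee_rot'],robot.state()['joint_velocities'])"
```

```text
[0.52720717 0.12169189 0.22669994] [1.58117246e-01 3.13685062e+00 5.93216879e-05] [-0.00027225 -0.00152408  0.00071737  0.0001462   0.00174647  0.00032466]
```

Call:
play_rows(commands=[[-0.0007,0.0013,0,0,0,0,0],[0,0,-0.006,0,0,0,0],[0,0,-0.006,0,0,0,0],[0,0,-0.006,0,0,0,0],[0,0,0,0,0,0,0],[0,0,0,0,0,0,0],[0,0,0,0,0,0,0]])

```text
time_s: 7.62
eef_pos: [0.5262, 0.1229, 0.2082]
ee_rot: [-0.158, -3.137, 0.0]
ft_force: [-0.1, -0.4, -4.1]
opening: 0.155
```

```bash
python3 -c "
from h import *
wshot('w7')
cv2.imwrite('pics/side7.png',grab_frame('side')[:,:,::-1])
crop('pics/side7.png','pics/side7a.png',290,190,130,160,5)"
```

```text
{'time_s': 7.6167, 'joint_pos': [0.0097, 0.1261, 1.7177, -0.0, 1.298, -1.4602], 'eef_pos': [0.5262, 0.1229, 0.2082], 'ee_rot': [-0.1583, -3.1374, 0.0], 'ft_force': [-0.0713, -0.3981, -4.086], 'torque': [-0.0165, -0.0022, 0.0351], 'opening': 0.155}
```

View pics/side7a.png

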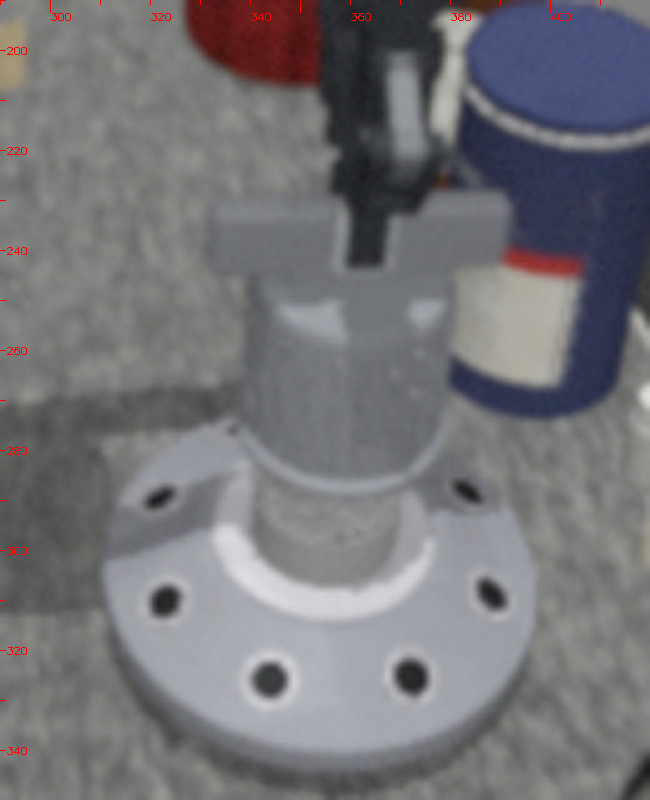

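Run:
```python
from h import *
th=np.linspace(0,2*np.pi,181)
def ext(c,r,z):
    q=proj("side",np.c_[c[0]+r*np.cos(th),c[1]+r*np.sin(th),0*th+z]);return q.min(0),q.max(0),q.mean(0)
c=(.526,.123)
print("rim pred",ext(c,.042,.118)); print("hole circle",proj("side",[[.526,.123,.046]]))
```

```text
rim pred (array([336.06223439, 259.97655654]), array([377.96177447, 290.52605354]), array([357.09852884, 274.87728019]))
hole circle [[354.29548524 298.63260663]]
```

Run:
```python
from h import *
c=np.array([.526,.123]);a=np.radians(-5.9);u=np.array([np.cos(a),np.sin(a)])
for z in (.118+.114,.118+.084):
  print("side bar",proj("side",[[*(c+k*.056*u),z] for k in(-1,0,1)]))
  print("top bar",proj("top",[[*(c+k*.056*u),z] for k in(-1,0,1)]))
cv2.imwrite('pics/top7.png',grab_frame('top')[:,:,::-1])
crop('pics/top7.png','pics/top7a.png',390,130,90,110,6)
```

```text
side bar [[331.3587432  230.90723402]
 [361.82236673 230.26720366]
 [391.88659282 229.6112482 ]]
top bar [[447.16966159 206.9196484 ]
 [449.47062114 182.94797668]
 [451.70110879 159.26310341]]
side bar [[330.74562303 243.42893608]
 [360.4619734  242.73565745]
 [389.80129435 242.01950433]]
top bar [[444.09462148 208.33810105]
 [446.36019729 184.94195254]
 [448.55953062 161.81692292]]
```

View pics/top7a.png

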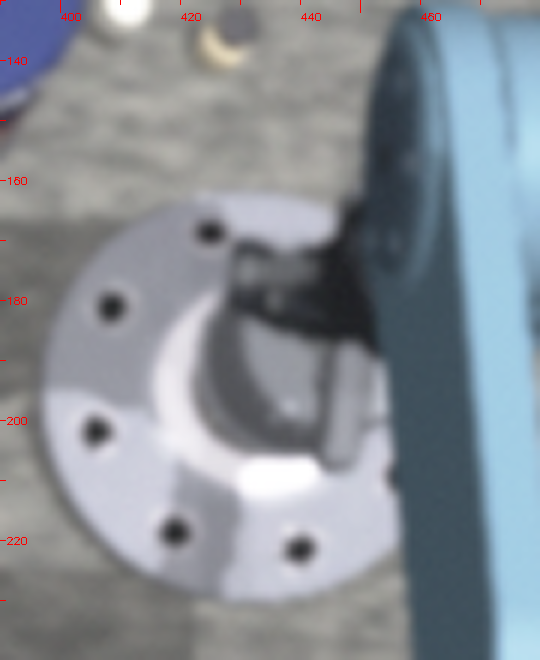

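Bar ends agree with the prediction for a centred nut to within about 1 mm in both views. Descending gently while watching the force.

Call:
play_rows(commands=[[0,0,-0.003,0,0,0,0],[0,0,-0.003,0,0,0,0],[0,0,-0.003,0,0,0,0],[0,0,0,0,0,0,0]])

```text
time_s: 8.1
eef_pos: [0.5257, 0.123, 0.1983]
ee_rot: [-0.158, -3.136, 0.0]
ft_force: [-0.1, -0.1, -3.3]
opening: 0.15
```

Call:
play_rows(commands=[[0,0,-0.003,0,0,0,0],[0,0,-0.003,0,0,0,0],[0,0,0,0,0,0,0]])

```text
time_s: 8.35
eef_pos: [0.5258, 0.123, 0.1924]
ee_rot: [-0.158, -3.136, 0.0]
ft_force: [0.9, -0.3, -3.4]
opening: 0.154
```

Call:
play_rows(commands=[[0.0004,0,-0.002,0,0,0,0],[0,0,-0.002,0,0,0,0],[0,0,0,0,0,0,0]])

```text
time_s: 8.6
eef_pos: [0.5264, 0.1231, 0.1888]
ee_rot: [-0.158, -3.137, -0.0]
ft_force: [0.0, 0.6, -4.7]
opening: 0.147
```

Call:
play_rows(commands=[[0,0,-0.002,0,0,0,0],[0,0,-0.002,0,0,0,0],[0,0,0,0,0,0,0]])

```text
time_s: 8.85
eef_pos: [0.5263, 0.123, 0.1847]
ee_rot: [-0.158, -3.137, 0.0]
ft_force: [-1.3, 1.0, -4.4]
opening: 0.153
```

Call:
play_rows(commands=[[0,0,-0.002,0,0,0,0],[0,0,-0.002,0,0,0,0],[0,0,0,0,0,0,0]])

```text
time_s: 9.1
eef_pos: [0.5263, 0.123, 0.1808]
ee_rot: [-0.158, -3.137, -0.0]
ft_force: [-1.9, 1.4, -4.6]
opening: 0.15
```

Call:
play_rows(commands=[[-0.0005,0.0004,-0.002,0,0,0,0],[0,0,-0.001,0,0,0,0],[0,0,0,0,0,0,0]])

```text
time_s: 9.35
eef_pos: [0.5262, 0.1233, 0.178]
ee_rot: [0.158, 3.138, -0.0]
ft_force: [-0.1, 0.5, -5.2]
opening: 0.154
```

Call:
play_rows(commands=[[0,0,-0.002,0,0,0,0],[0,0,-0.001,0,0,0,0],[0,0,0,0,0,0,0]])

```text
time_s: 9.6
eef_pos: [0.5261, 0.1233, 0.175]
ee_rot: [-0.158, -3.138, 0.0]
ft_force: [-1.5, 0.8, -4.9]
opening: 0.151
```

Call:
play_rows(commands=[[0,0,-0.002,0,0,0,0],[0,0,-0.001,0,0,0,0],[0,0,0,0,0,0,0]])

```text
time_s: 9.85
eef_pos: [0.5261, 0.1233, 0.172]
ee_rot: [-0.158, -3.138, 0.0]
ft_force: [-0.1, 0.6, -4.2]
opening: 0.15
```

Call:
play_rows(commands=[[0,0,-0.002,0,0,0,0],[0,0,-0.001,0,0,0,0],[0,0,0,0,0,0,0]])

```text
time_s: 10.1
eef_pos: [0.5265, 0.1233, 0.1705]
ee_rot: [0.158, 3.137, -0.0]
ft_force: [-3.5, 0.5, 4.1]
opening: 0.148
```

Call:
play_rows(commands=[[0,0,-0.002,0,0,0,0],[0,0,0,0,0,0,0]])

```text
time_s: 10.27
eef_pos: [0.5273, 0.1231, 0.1702]
ee_rot: [0.158, 3.135, -0.001]
ft_force: [-6.1, -0.7, 14.3]
opening: 0.148
```

Call:
play_rows(commands=[[0,0,-0.002,0,0,0,0],[0,0,0,0,0,0,0]])

```text
time_s: 10.43
eef_pos: [0.5281, 0.123, 0.1699]
ee_rot: [0.157, 3.133, -0.001]
ft_force: [-9.4, -1.7, 23.7]
opening: 0.149
```

Contact: the lugs rest at rim ≈ deck + 25 mm, so the nut sits on the thread. Relieve the force and let go.

Call:
play_rows(commands=[[0,0,0.003,0,0,0,0],[0,0,0.002,0,0,0,0],[0,0,0,0,0,0,0]])

```text
time_s: 10.68
eef_pos: [0.5266, 0.1233, 0.1706]
ee_rot: [0.158, 3.136, 0.0]
ft_force: [0.7, -0.5, -2.6]
opening: 0.148
```

Call:
play_rows(commands=[[0,0,0,0,0,0,0.4],[0,0,0,0,0,0,0.5],[0,0,0,0,0,0,0.6],[0,0,0.02,0,0,0,0.7],[0,0,0.03,0,0,0,0.9],[0,0,0,0,0,0,0.9],[0,0,0,0,0,0,0.9],[0,0,0,0,0,0,0.9]])

```text
time_s: 11.35
eef_pos: [0.5261, 0.1234, 0.22]
ee_rot: [0.158, 3.138, -0.0]
ft_force: [0.1, -0.6, -0.9]
opening: 0.897
```

```bash
python3 -c "
from h import *
wshot('w8')
cv2.imwrite('pics/side8.png',grab_frame('side')[:,:,::-1])
crop('pics/side8.png','pics/side8a.png',290,190,130,160,5)
crop('pics/w8.png','pics/w8a.png',210,40,210,230,3)"
```

```text
{'time_s': 11.35, 'joint_pos': [0.0106, 0.114, 1.7062, -0.0, 1.3214, -1.4594], 'eef_pos': [0.5261, 0.1234, 0.22], 'ee_rot': [0.1583, 3.1375, -0.0], 'ft_force': [0.1467, -0.5988, -0.9237], 'torque': [-0.0451, -0.0114, 0.0199], 'opening': 0.8972}
```

View pics/side8a.png

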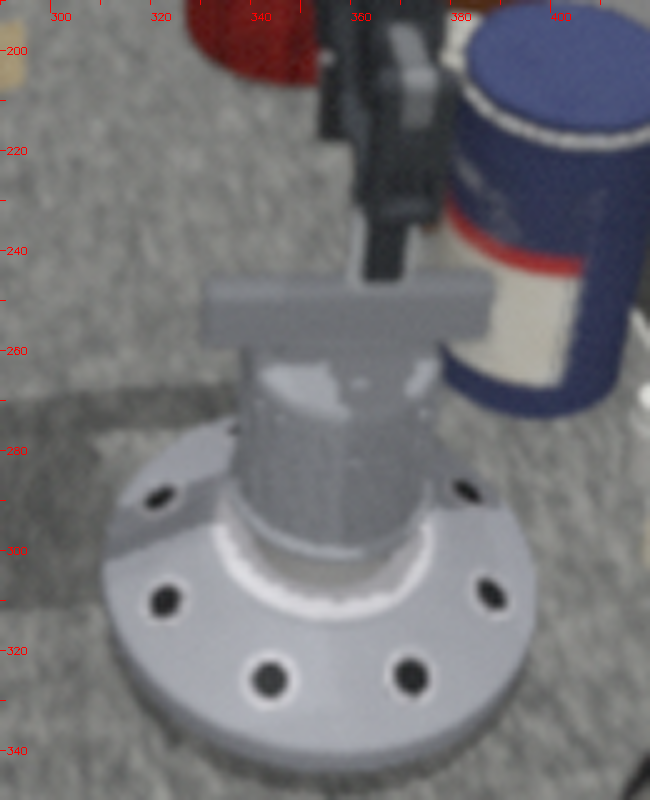

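View pics/w8a.png

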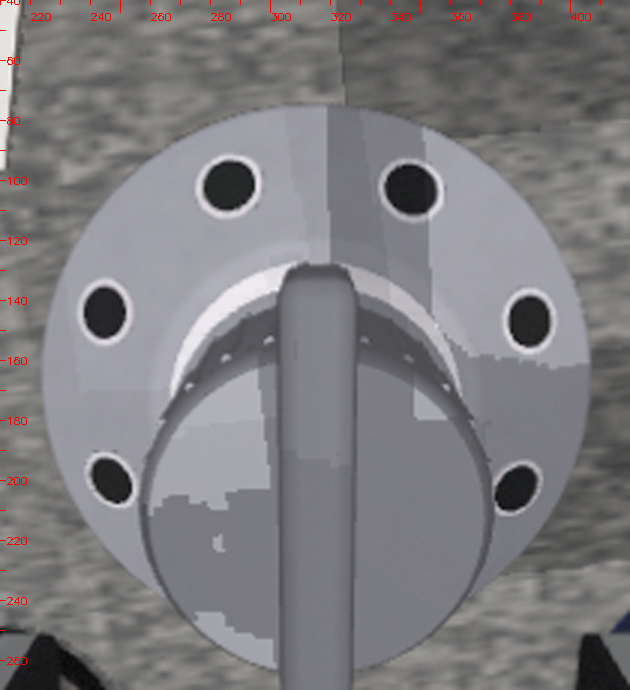

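Run:
```python
from h import *
c=np.array([.526,.123]);a=np.radians(-5.9);u=np.array([np.cos(a),np.sin(a)]);s=ld("w8")
for r in (.067,.071,.075,.08,.085):
  print(r,"side",proj("side",[[*(c+k*.056*u),r+.114] for k in(-1,1)]).round(1).tolist(),"rimbottom",proj("side",[[c[0],c[1]-.042,r]]).round(1),"wrist",proj("wrist",[[*(c-.056*u),r+.114],[*(c-.056*u+np.array([0,.007])),r+.114],[*(c-.056*u-np.array([0,.007])),r+.114]],s).round(1).tolist())
```

```text
0.067 side [[330.3, 251.8], [388.4, 250.3]] rimbottom [[360.  307.8]] wrist [[314.5, 129.9], [327.5, 128.6], [301.5, 131.3]]
0.071 side [[330.4, 250.2], [388.7, 248.8]] rimbottom [[360.2 306.5]] wrist [[314.5, 130.7], [327.8, 129.4], [301.2, 132.1]]
0.075 side [[330.5, 248.7], [388.9, 247.2]] rimbottom [[360.3 305.2]] wrist [[314.5, 131.5], [328.1, 130.2], [300.9, 132.9]]
0.08 side [[330.6, 246.7], [389.3, 245.2]] rimbottom [[360.6 303.5]] wrist [[314.5, 132.6], [328.5, 131.2], [300.5, 134.0]]
0.085 side [[330.7, 244.6], [389.6, 243.2]] rimbottom [[360.8 301.8]] wrist [[314.5, 133.7], [328.9, 132.3], [300.1, 135.1]]
```

The side view puts the rim at z≈0.080 (deck + 25 mm): level, resting on the thread, not yet dropped. Loosely straddle the bar and turn anticlockwise in small steps.

Call:
play_rows(commands=[[0,0,-0.02,0,0,0,0.6],[0,0,-0.02,0,0,0,0.5],[0,0,-0.012,0,0,0,0.35],[0,0,0,0,0,0,0.24],[0,0,0,0,0,0,0.24],[0,0,0,0,0,0,0.24],[0,0,0,0,0,0,0.24]])

```text
time_s: 12.03
eef_pos: [0.527, 0.1234, 0.1694]
ee_rot: [0.158, 3.136, 0.0]
ft_force: [-0.0, -0.1, 0.4]
opening: 0.24
```

Call:
play_rows(commands=[[0,0,0,0,0,0.05,0.24],[0,0,0,0,0,0.05,0.24],[0,0,0,0,0,0.05,0.24],[0,0,0,0,0,0.05,0.24],[0,0,0,0,0,0.05,0.24],[0,0,0,0,0,0.05,0.24]])

```text
time_s: 12.53
eef_pos: [0.5269, 0.1233, 0.1696]
ee_rot: [-0.316, 3.124, -0.001]
ft_force: [-0.4, -0.9, 0.8]
opening: 0.24
```

```bash
cat >> h.py <<'E'
def snap(n):
    wshot('w'+n)
    cv2.imwrite(f'pics/side{n}.png',grab_frame('side')[:,:,::-1])
    crop(f'pics/side{n}.png',f'pics/side{n}a.png',300,200,110,150,4)
    a=cv2.imread(f'pics/side{n}a.png'); b=cv2.imread(f'pics/w{n}.png')[60:370,170:490]
    b=cv2.resize(b,None,fx=1,fy=1)
    o=np.zeros((600,780,3),np.uint8);o[:a.shape[0],:a.shape[1]]=a;o[:b.shape[0],450:450+b.shape[1]]=b
    cv2.imwrite(f'pics/c{n}.png',o)
E
python3 -c "
from h import *
snap('9')"
```

```text
{'time_s': 12.5333, 'joint_pos': [0.0105, 0.1688, 1.7524, -0.0003, 1.2183, -1.7618], 'eef_pos': [0.5269, 0.1233, 0.1696], 'ee_rot': [-0.3159, 3.1236, -0.0007], 'ft_force': [-0.4373, -0.896, 0.8023], 'torque': [-0.0238, -0.0104, -0.1092], 'opening': 0.2405}
```

View pics/c9.png

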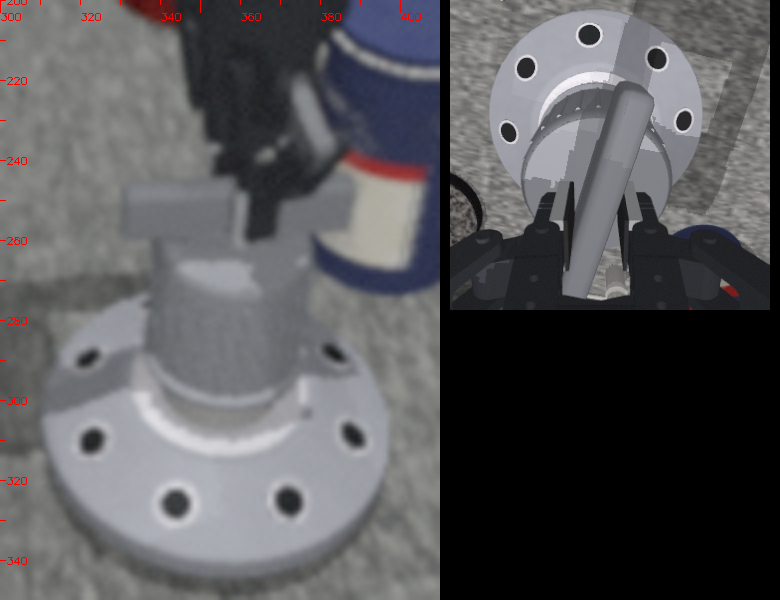

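Call:
play_rows(commands=[[0,0,0,0,0,0.05,0.22],[0,0,0,0,0,0.05,0.22],[0,0,0,0,0,0.05,0.22],[0,0,0,0,0,0.05,0.22],[0,0,0,0,0,0.05,0.22],[0,0,0,0,0,0.05,0.22]])

```text
time_s: 13.13
eef_pos: [0.5272, 0.1233, 0.1697]
ee_rot: [-0.776, 3.042, -0.001]
ft_force: [-0.4, 0.6, 4.2]
opening: 0.221
```

```bash
python3 -c "
from h import *
snap('10')"
```

```text
{'time_s': 13.1333, 'joint_pos': [0.0104, 0.1688, 1.752, -0.0, 1.2179, -2.0598], 'eef_pos': [0.5272, 0.1233, 0.1697], 'ee_rot': [-0.7758, 3.0415, -0.001], 'ft_force': [-0.4296, 0.605, 4.2089], 'torque': [-0.0498, -0.0245, -0.2139], 'opening': 0.2209}
```

View pics/c10.png

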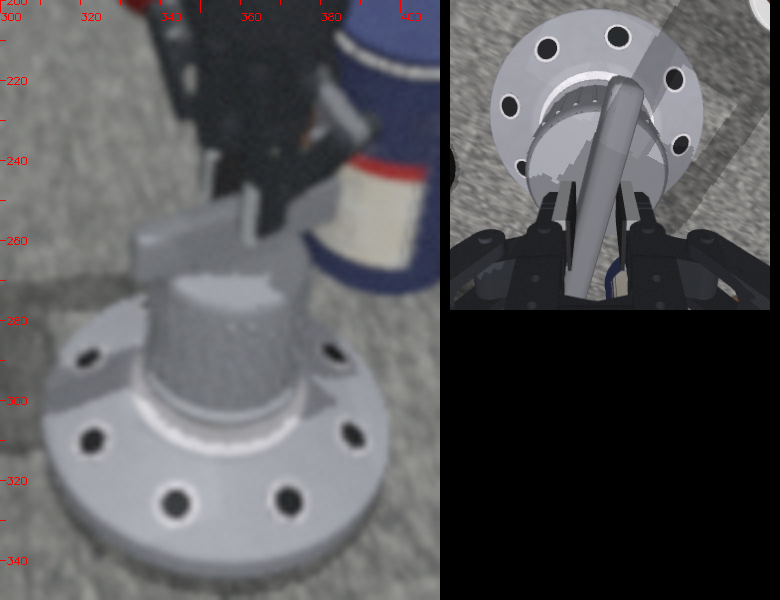

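The nut follows and looks lower (rim row 302.5→306, cap smaller in the wrist view). A few more degrees, then check again.

Call:
play_rows(commands=[[0,0,0,0,0,0.04,0.22],[0,0,0,0,0,0.04,0.22],[0,0,0,0,0,0,0.22]])

```text
time_s: 13.48
eef_pos: [0.5273, 0.1234, 0.17]
ee_rot: [-0.894, 3.009, -0.001]
ft_force: [0.0, -0.2, 6.6]
opening: 0.223
```

```bash
python3 -c "
from h import *
snap('11')"
```

```text
{'time_s': 13.4833, 'joint_pos': [0.0104, 0.1685, 1.7518, 0.0002, 1.2182, -2.1379], 'eef_pos': [0.5273, 0.1234, 0.17], 'ee_rot': [-0.8937, 3.0086, -0.0011], 'ft_force': [0.0145, -0.1686, 6.5669], 'torque': [-0.0821, 0.1001, -0.3741], 'opening': 0.223}
```

View pics/c11.png

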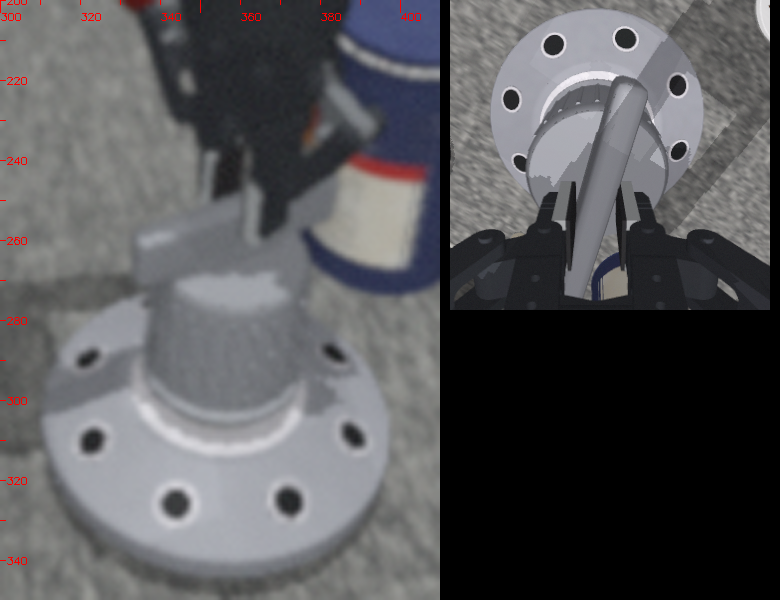

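The nut has dropped in: the cap's apparent size and the rim row give rim ≈ deck + 12–14 mm, and continuing anticlockwise now lifts the nut (fz rising). Reverse to clockwise, lowering the fingers along with it.

Call:
play_rows(commands=[[0,0,0,0,0,-0.08,0.22],[0,0,0,0,0,-0.08,0.22],[-0.0005,0,-0.002,0,0,-0.08,0.22],[0,0,-0.002,0,0,-0.08,0.22],[0,0,-0.002,0,0,-0.08,0.22],[0,0,-0.002,0,0,-0.08,0.22],[0,0,-0.002,0,0,-0.08,0.22],[0,0,0,0,0,-0.08,0.22]])

```text
time_s: 14.25
eef_pos: [0.5258, 0.1234, 0.1584]
ee_rot: [0.106, 3.139, -0.0]
ft_force: [0.3, -0.2, -2.0]
opening: 0.219
```

```bash
python3 -c "
from h import *
snap('12')"
```

```text
{'time_s': 14.25, 'joint_pos': [0.0106, 0.1811, 1.7626, -0.0, 1.1974, -1.4927], 'eef_pos': [0.5258, 0.1234, 0.1584], 'ee_rot': [0.106, 3.1394, -0.0], 'ft_force': [0.282, -0.242, -2.0035], 'torque': [0.036, -0.0092, 0.0271], 'opening': 0.2194}
```

View pics/c12.png

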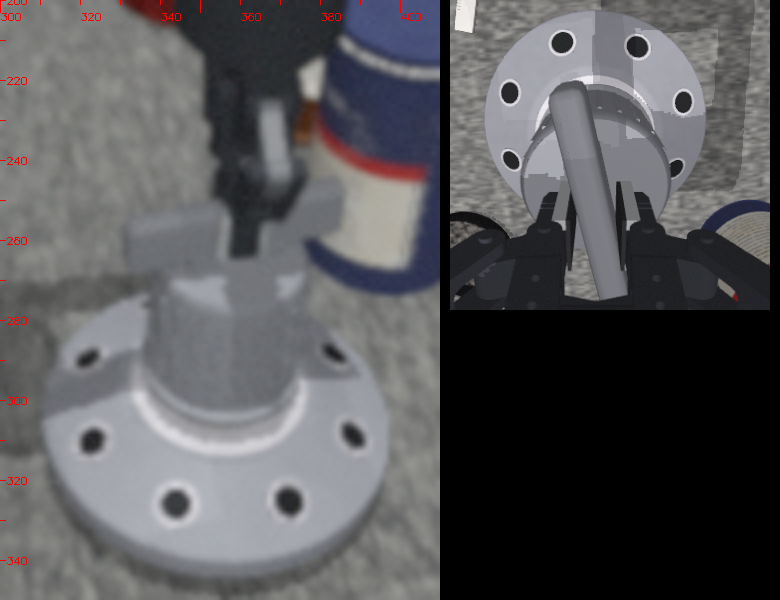

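Call:
play_rows(commands=[[0,0,-0.0006,0,0,-0.1,0.22],[0,0,-0.0006,0,0,-0.1,0.22],[0,0,-0.0006,0,0,-0.1,0.22],[0,0,-0.0006,0,0,-0.1,0.22],[0,0,-0.0006,0,0,-0.1,0.22],[0,0,-0.0006,0,0,-0.1,0.22],[0,0,-0.0006,0,0,-0.1,0.22],[0,0,-0.0006,0,0,-0.1,0.22]])

```text
time_s: 15.02
eef_pos: [0.5257, 0.1234, 0.1536]
ee_rot: [1.316, 2.852, 0.0]
ft_force: [0.5, -0.0, 0.6]
opening: 0.225
```

```bash
python3 -c "
from h import *
snap('13')"
```

```text
{'time_s': 15.0167, 'joint_pos': [0.0106, 0.1872, 1.7663, -0.0001, 1.188, -0.6957], 'eef_pos': [0.5257, 0.1234, 0.1536], 'ee_rot': [1.3159, 2.8525, 0.0], 'ft_force': [0.52, -0.0057, 0.6066], 'torque': [-0.0661, -0.0205, 0.0467], 'opening': 0.225}
```

View pics/c13.png

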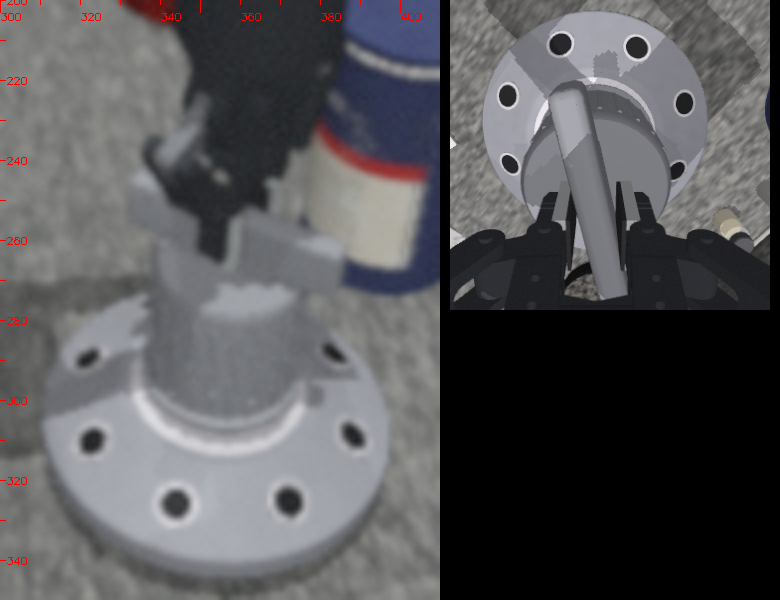

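It turns freely and is sinking. Continue.

Call:
play_rows(commands=[[0,0,-0.0006,0,0,-0.1,0.22],[0,0,-0.0006,0,0,-0.1,0.22],[0,0,-0.0006,0,0,-0.1,0.22],[0,0,-0.0006,0,0,-0.1,0.22],[0,0,-0.0006,0,0,-0.1,0.22],[0,0,-0.0006,0,0,-0.1,0.22],[0,0,-0.0006,0,0,-0.1,0.22],[0,0,-0.0006,0,0,-0.1,0.22]])

```text
time_s: 15.78
eef_pos: [0.5255, 0.1232, 0.1488]
ee_rot: [2.319, 2.119, -0.001]
ft_force: [-0.7, -1.1, 0.8]
opening: 0.221
```

```bash
python3 -c "
from h import *
snap('14')"
```

```text
{'time_s': 15.7833, 'joint_pos': [0.0105, 0.1933, 1.7699, -0.0004, 1.1787, 0.1009], 'eef_pos': [0.5255, 0.1232, 0.1488], 'ee_rot': [2.3193, 2.1189, -0.0008], 'ft_force': [-0.6808, -1.0931, 0.8184], 'torque': [-0.1576, 0.1412, 0.0086], 'opening': 0.2208}
```

View pics/c14.png

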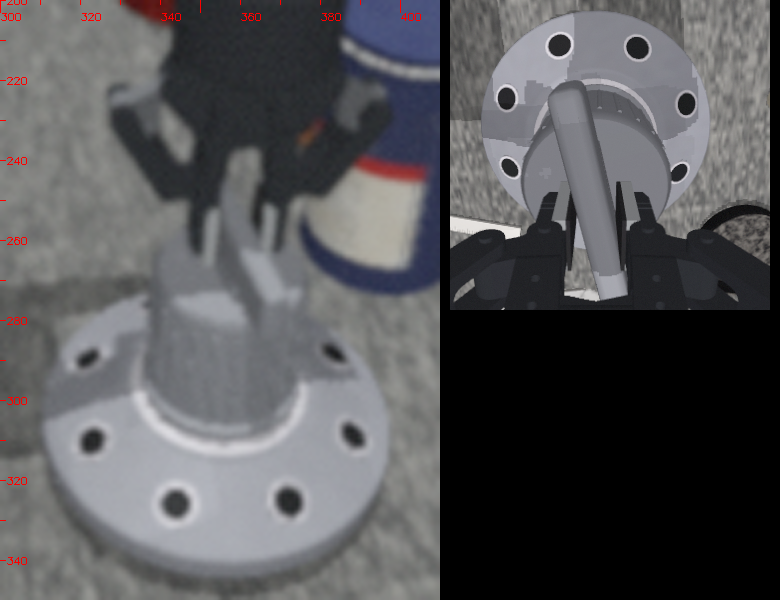

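Call:
play_rows(commands=[[0,0,-0.0005,0,0,-0.1,0.22],[0,0,-0.0005,0,0,-0.1,0.22],[0,0,-0.0005,0,0,-0.1,0.22],[0,0,-0.0005,0,0,-0.08,0.22]])

```text
time_s: 16.22
eef_pos: [0.5256, 0.1234, 0.1467]
ee_rot: [-2.676, -1.645, -0.0]
ft_force: [-0.0, 0.0, 0.3]
opening: 0.217
```

```bash
python3 -c "
from h import *
s=robot.state();print(s['torque'],s['joint_pos'],s['effort'][5])"
```

```text
[-0.02011685 -0.03232058  0.06675811] [1.05986763e-02 1.96044774e-01 1.77137075e+00 9.69325477e-05
 1.17420420e+00 4.79069133e-01] -0.9662356227636337
```

Call:
play_rows(commands=[[0,0,-0.0004,0,0,-0.07,0.22],[0,0,-0.0004,0,0,-0.07,0.22]])

```text
time_s: 16.38
eef_pos: [0.5255, 0.1234, 0.1458]
ee_rot: [-2.784, -1.456, 0.0]
ft_force: [0.2, -0.6, -0.1]
opening: 0.218
```

```bash
python3 -c "
from h import *
snap('15')"
```

```text
{'time_s': 16.3833, 'joint_pos': [0.0106, 0.1971, 1.772, -0.0, 1.1727, 0.6176], 'eef_pos': [0.5255, 0.1234, 0.1458], 'ee_rot': [-2.7837, -1.456, 0.0004], 'ft_force': [0.2121, -0.5878, -0.0903], 'torque': [-0.1044, 0.0841, 0.0024], 'opening': 0.2183}
```

View pics/c15.png

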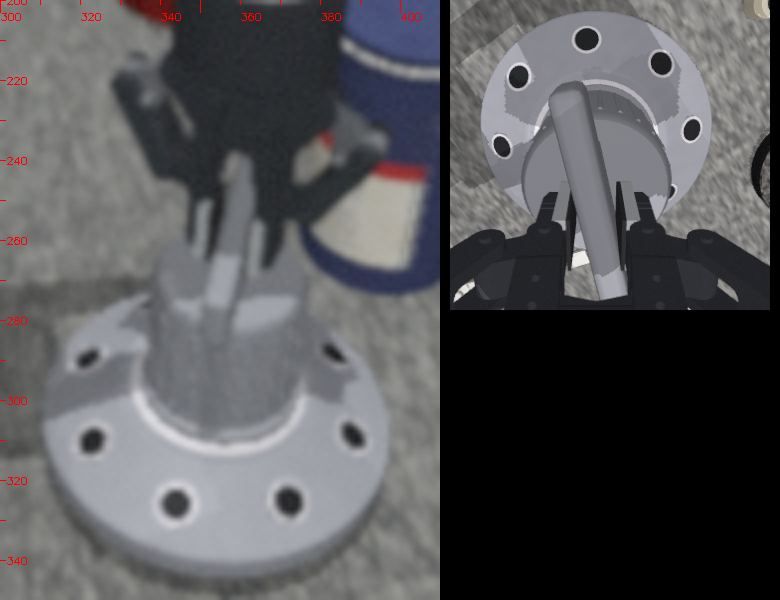

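Call:
play_rows(commands=[[0,0,-0.0003,0,0,-0.06,0.22],[0,0,-0.0003,0,0,-0.06,0.22]])

```text
time_s: 16.65
eef_pos: [0.5257, 0.1234, 0.1454]
ee_rot: [-2.865, -1.288, -0.0]
ft_force: [0.3, -0.0, 1.7]
opening: 0.226
```

```bash
python3 -c "
from h import *
s=robot.state();print(s['torque'],s['joint_pos'][5],s['effort'][5])"
```

```text
[-0.05240534  0.02097272  0.03529607] 0.7365824834684117 -1.012519933283329
```

Call:
play_rows(commands=[[0,0,-0.0003,0,0,-0.06,0.22],[0,0,-0.0003,0,0,-0.06,0.22]])

```text
time_s: 16.82
eef_pos: [0.5259, 0.1232, 0.1452]
ee_rot: [2.937, 1.114, 0.001]
ft_force: [-1.7, -2.0, 4.8]
opening: 0.218
```

```bash
python3 -c "
from h import *
snap('16')"
```

```text
{'time_s': 16.8167, 'joint_pos': [0.0105, 0.1982, 1.7722, -0.0004, 1.1706, 0.8566], 'eef_pos': [0.5259, 0.1232, 0.1452], 'ee_rot': [2.937, 1.1136, 0.0007], 'ft_force': [-1.7115, -1.9512, 4.8115], 'torque': [-0.2362, 0.2571, 0.2775], 'opening': 0.2177}
```

View pics/c16.png

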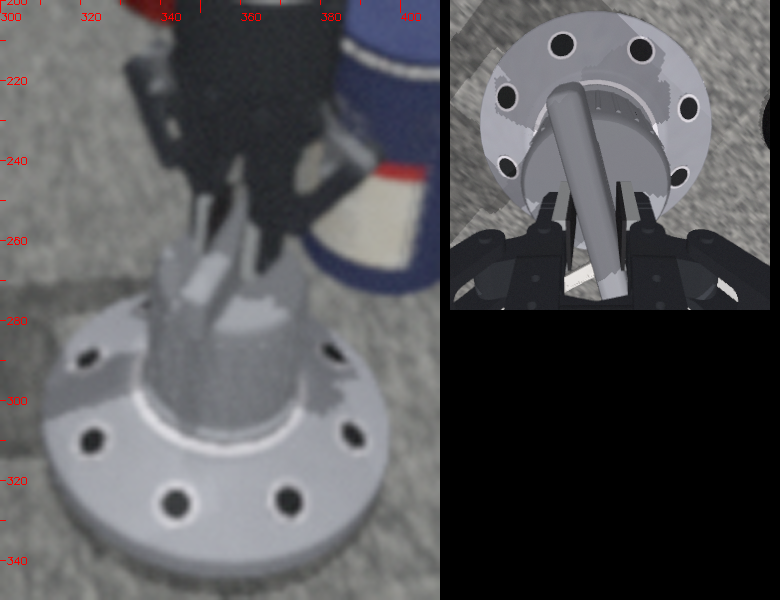

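Call:
play_rows(commands=[[0,0,0,0,0,-0.05,0.22],[0,0,0,0,0,-0.05,0.22]])

```text
time_s: 17.08
eef_pos: [0.5259, 0.1232, 0.1452]
ee_rot: [2.989, 0.966, 0.001]
ft_force: [-0.7, -0.9, 3.6]
opening: 0.219
```

```bash
python3 -c "
from h import *
s=robot.state();print(s['torque'],s['joint_pos'][5],s['effort'][5])
snap('17')
crop('pics/w17.png','pics/w17a.png',220,60,200,200,3)"
```

```text
[-0.20972694  0.12557036  0.17021961] 0.9562522100105584 -0.7111284323036671
{'time_s': 17.0833, 'joint_pos': [0.0105, 0.1982, 1.7723, -0.0003, 1.1705, 0.9563], 'eef_pos': [0.5259, 0.1232, 0.1452], 'ee_rot': [2.9889, 0.9659, 0.0008], 'ft_force': [-0.7277, -0.9499, 3.5567], 'torque': [-0.2097, 0.1256, 0.1702], 'opening': 0.2193}
```

View pics/w17a.png

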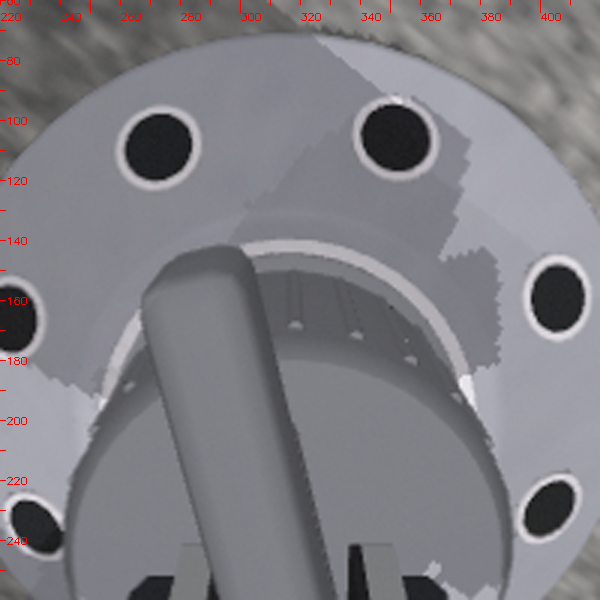

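View pics/side17a.png

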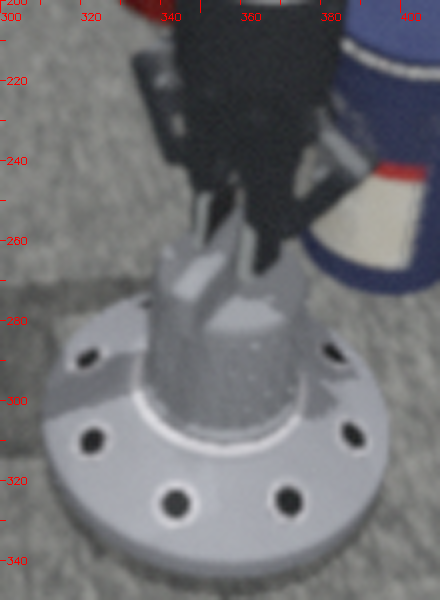

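Rim now looks very close to the white ring. Still turning easily; keep on in small steps until the torque rises.

Call:
play_rows(commands=[[0,0,0,0,0,-0.05,0.22],[0,0,0,0,0,-0.05,0.22]])

```text
time_s: 17.35
eef_pos: [0.526, 0.1233, 0.1452]
ee_rot: [3.034, 0.814, 0.001]
ft_force: [-1.8, -0.7, 4.7]
opening: 0.221
```

```bash
python3 -c "
from h import *
s=robot.state();print(s['torque'],s['joint_pos'][5],s['effort'][5])"
```

```text
[-0.15407061  0.14780609  0.26027932] 1.0568399032512084 -0.6772655993700027
```

Call:
play_rows(commands=[[0,0,0,0,0,-0.05,0.22],[0,0,0,0,0,-0.05,0.22]])

```text
time_s: 17.52
eef_pos: [0.5259, 0.1232, 0.1452]
ee_rot: [3.071, 0.662, 0.001]
ft_force: [-2.1, -1.8, 4.6]
opening: 0.226
```

```bash
python3 -c "
from h import *
s=robot.state();print(s['torque'],s['joint_pos'][5],s['effort'][5])
snap('18')
crop('pics/w18.png','pics/w18a.png',220,60,200,200,3)"
```

```text
[-0.18738927  0.1938732   0.19192081] 1.1570544576799482 -0.5765401013195515
{'time_s': 17.5167, 'joint_pos': [0.0105, 0.1982, 1.7722, -0.0003, 1.1705, 1.1571], 'eef_pos': [0.5259, 0.1232, 0.1452], 'ee_rot': [3.0707, 0.6615, 0.0009], 'ft_force': [-2.1415, -1.8361, 4.6173], 'torque': [-0.1874, 0.1939, 0.1919], 'opening': 0.2263}
```

View pics/w18a.png

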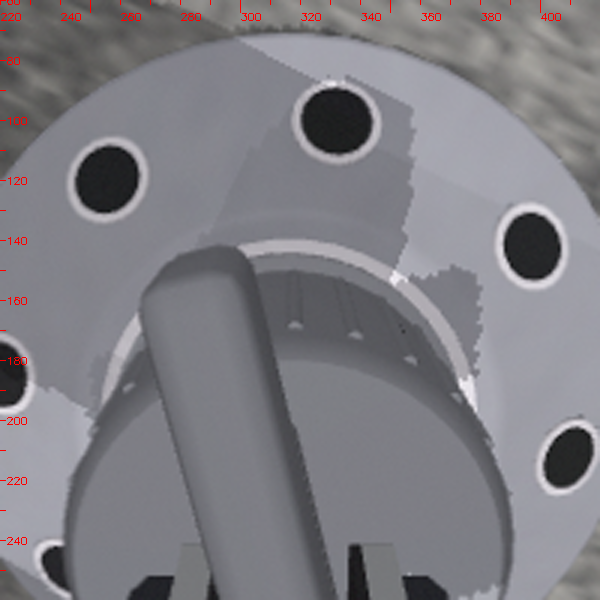

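View pics/side18a.png

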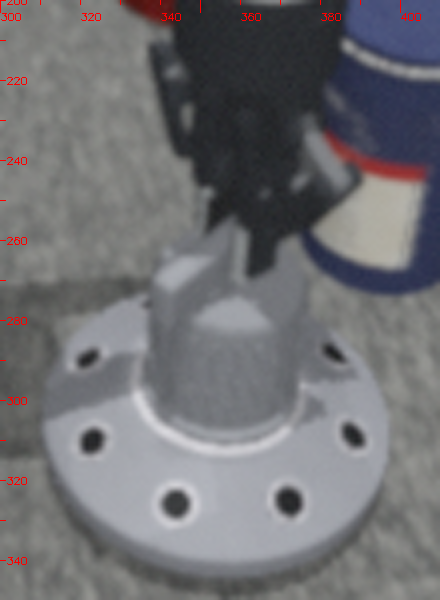

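Run:
```python
from h import *
s=ld("w18"); th=np.linspace(0,2*np.pi,721); R=cv2.Rodrigues(s["ee_rot"])[0]; x=R[:2,0]
print("toolx",np.degrees(np.arctan2(x[1],x[0])))
for c in [(.526,.123),(.5259,.1234)]:
  for r in (.051,.055,.059,.063):
    q=proj("wrist",np.c_[c[0]+.039*np.cos(th),c[1]+.039*np.sin(th),0*th+r+.08],s)
    n=proj("wrist",[[c[0]+.042*x[0],c[1]+.042*x[1],r]],s)
    print(c,r,"cap L/R",q[:,0].min().round(1),q[:,0].max().round(1),"cap near v",q[:,1].min().round(1),"rim near",n.round(1),"pb",proj("side",[[c[0],c[1]-.042,r]]).round(1))
```

```text
toolx 24.31392567027289
(0.526, 0.123) 0.051 cap L/R 240.0 391.6 cap near v 173.3 rim near [[315.9 143.8]] pb [[359.3 313. ]]
(0.526, 0.123) 0.055 cap L/R 238.3 393.3 cap near v 175.2 rim near [[315.9 144.6]] pb [[359.5 311.7]]
(0.526, 0.123) 0.059 cap L/R 236.5 395.1 cap near v 177.2 rim near [[315.9 145.4]] pb [[359.7 310.4]]
(0.526, 0.123) 0.063 cap L/R 234.7 397.0 cap near v 179.3 rim near [[315.9 146.2]] pb [[359.8 309.1]]
(0.5259, 0.1234) 0.051 cap L/R 239.2 390.8 cap near v 173.1 rim near [[315.3 143.7]] pb [[359.2 312.9]]
(0.5259, 0.1234) 0.055 cap L/R 237.5 392.5 cap near v 175.0 rim near [[315.3 144.5]] pb [[359.4 311.6]]
(0.5259, 0.1234) 0.059 cap L/R 235.7 394.3 cap near v 177.0 rim near [[315.3 145.3]] pb [[359.6 310.3]]
(0.5259, 0.1234) 0.063 cap L/R 233.8 396.2 cap near v 179.1 rim near [[315.3 146.1]] pb [[359.7 309. ]]
```

Cap size and rim position match rim height 0.052–0.055, i.e. flush, and roughly 161° clockwise has been turned. A little more to make sure it no longer sinks.

Call:
play_rows(commands=[[0,0,0,0,0,-0.05,0.22],[0,0,0,0,0,-0.05,0.22],[0,0,0,0,0,-0.05,0.22]])

```text
time_s: 17.87
eef_pos: [0.5257, 0.1233, 0.1452]
ee_rot: [3.111, 0.432, 0.0]
ft_force: [-2.3, -2.5, 6.9]
opening: 0.221
```

```bash
python3 -c "
from h import *
s=robot.state();print(s['torque'],s['joint_pos'][5],s['effort'][5])
snap('19')
crop('pics/w19.png','pics/w19a.png',220,60,200,200,3)"
```

```text
[-0.3976692   0.4172612   1.47441913] 1.3059282135900894 0.635600108653307
{'time_s': 17.8667, 'joint_pos': [0.0108, 0.1981, 1.7723, -0.0008, 1.1709, 1.3059], 'eef_pos': [0.5257, 0.1233, 0.1452], 'ee_rot': [3.111, 0.432, 0.0003], 'ft_force': [-2.3143, -2.536, 6.9287], 'torque': [-0.3977, 0.4173, 1.4744], 'opening': 0.2212}
```

View pics/w19a.png

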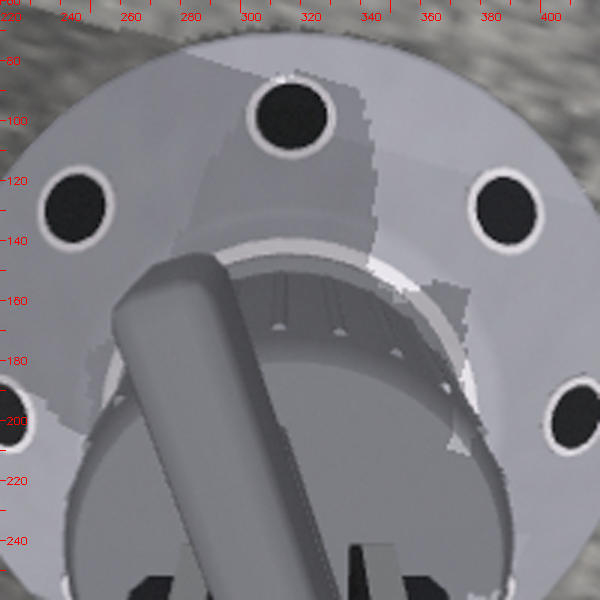

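Torque jumped to 1.5 N·m while the height stayed the same: seated tight. Back off within the play, open and rise.

Call:
play_rows(commands=[[0,0,0,0,0,0.08,0.22],[0,0,0,0,0,0.08,0.22],[0,0,0,0,0,0.08,0.22],[0,0,0,0,0,0,0.5],[0,0,0,0,0,0,0.8],[0,0,0.02,0,0,0,0.9],[0,0,0.04,0,0,0,0.9],[0,0,0.04,0,0,0,0.9]])

```text
time_s: 18.63
eef_pos: [0.5241, 0.1234, 0.2439]
ee_rot: [-3.038, -0.793, 0.007]
ft_force: [1.5, 0.0, 0.1]
opening: 0.894
```

Call:
play_rows(commands=[[0,0,0.03,0,0,0,0.9],[0,0,0,0,0,0,0.9],[0,0,0,0,0,0,0.9],[0,0,0,0,0,0,0.9]])

```text
time_s: 18.97
eef_pos: [0.5252, 0.1234, 0.2739]
ee_rot: [-3.039, -0.793, 0.001]
ft_force: [-0.0, 0.3, -0.1]
opening: 0.9
```

```bash
python3 -c "
from h import *
snap('20')
s=ld('w20')
crop('pics/side20.png','pics/side20b.png',295,220,120,130,6)
c=np.array([.526,.1233])
for r in (.055,.059): print(r,proj('side',[[c[0],c[1]-.042,r]]))
"
```

```text
{'time_s': 18.9667, 'joint_pos': [0.0106, 0.0677, 1.6457, 0.0001, 1.429, 1.0707], 'eef_pos': [0.5252, 0.1234, 0.2739], 'ee_rot': [-3.0395, -0.7933, 0.0013], 'ft_force': [-0.0002, 0.3304, -0.0907], 'torque': [0.0331, -0.0288, 0.0321], 'opening': 0.9001}
0.055 [[359.47251475 311.61278469]]
0.059 [[359.63796592 310.31927914]]
```

View pics/w20.png

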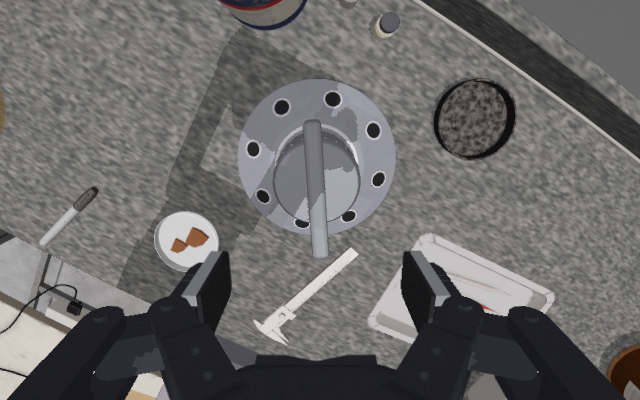

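View pics/side20b.png

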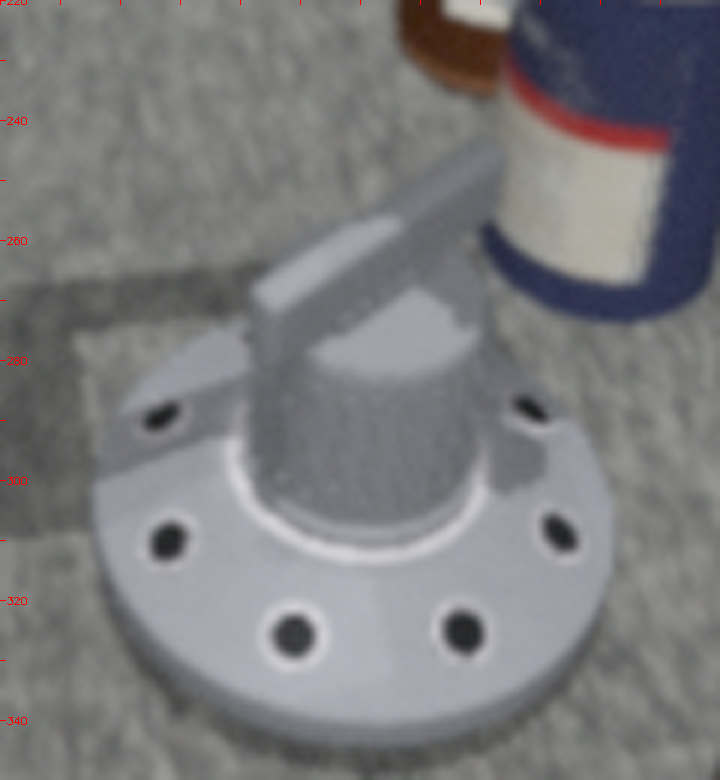

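```bash
python3 -c "
from h import *
s=ld('w20')
crop('pics/w20.png','pics/w20a.png',270,105,110,165,4)
for z in (.165,.169,.173,.179):
  a=ray('wrist',(313,121),z,s);b=ray('wrist',(320,256.5),z,s);print(z,np.linalg.norm(a-b),(a+b)/2)
"
```

```text
0.165 0.11064026648770486 [0.52688661 0.12328698 0.165     ]
0.169 0.10887709461243457 [0.52790502 0.12386964 0.169     ]
0.173 0.1071139227371643 [0.52892343 0.12445231 0.173     ]
0.179 0.1044691649242588 [0.53045105 0.1253263  0.179     ]
```

View pics/w20a.png

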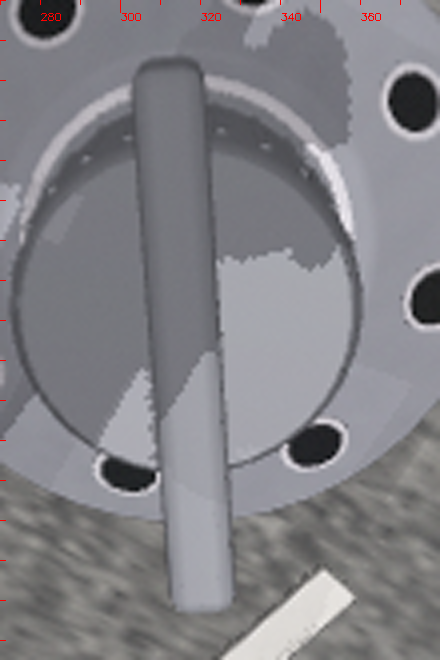

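The bar-length check puts the bar top at z≈0.168–0.169, so the rim is flush at 0.055. The robot is clear, so I'm handing in.

```bash
python3 -c "
from station import robot
print(robot.job_done()); print(robot.state()['time_s'])"
```

```text
the job is handed in; nothing more can be done
None
the job is handed in; nothing more can be done
```

The wing nut is on the rotor hub with its rim flush on the deck, and it is released. The job was handed in at about 19 s of the 72 s allowed.

- **Nut:** I took the look-alike farthest to the robot's right. I set it level over the hub and let go, and it rested on the thread with its rim about 25 mm above the deck.
- **Turning backward:** With loose fingers I turned it roughly 20–25° anticlockwise. It dropped to about 12–14 mm above the deck.
- **Running on:** I then turned it clockwise about 160–170°. The torque jumped to 1.5 N·m with no further sinking, which I took as seated, so I backed off and lifted clear.

**Last checks:**
- The wrist camera puts the bar top at z ≈ 0.168–0.169 m; flush is 0.169 m.
- The nut looks concentric in the side and wrist views.
- The outside force on the tool is about 0.
- The largest force I read was about 25 N, briefly, when the nut first touched the thread.

**Disagreements:**
- The rotor's tube holes appeared about 9 mm lower than the deck height I first assumed. I took this to be a sloped disc, and with that the views agreed.
- The side view reads the rim about 1.5 px above the flush prediction. It was already off by about 1 px earlier, so I read this as a camera offset.
- At the final height, the bar centre measured along the camera's viewing direction is about 2 mm off the hub axis.

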